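# Close the fluid cap in the imager's hasped compartment

## Robot

A 7-joint arm with a two-finger parallel gripper is mounted at the origin on the work surface. World frame = base frame: x ahead of the robot, y to its left, z up, the work surface at z = 0. Lengths are in m, angles in rad, forces in N, time in s.
With the tool pointing down it reaches from about 0.425 to 0.975 m from the base axis. Payload 16.7 kg.
Tool frame: the origin (TCP) lies on the centre line of the jaws, within the pads' length; the fingertips stand 25 mm ahead of it and the grasp point (between the pads) lies 6 mm ahead of it (arm.finger_overhang is the distance from the TCP to the fingertips, in m); x points along the fingers, y is the direction in which the jaws open and shut, and the axes are right-handed (so a half turn about x gives the same grasp; the last joint's range is limited). The gripper opens to 85 mm and grips with 20 to 120 N. Pads are 22 mm wide; open, the fingers measure 114 mm over their backs; the gripper's body (76 mm by 85 mm) begins 54 mm behind the grasp point. The pads swing forward as they close: fully open they stand 13 mm farther back than shut.
Start: joints at [-1.496, 0.426, 0.074, 1.606, -0.034, 1.111, -0.067], TCP at [0.15, 0.658, 0.256] pointing down, gripper open.
Joint ranges: [-2.85, 2.85], [-0.5, 2.14], [-1.23, 1.37], [0.21, 2.46], [-1.02, 4.16], [0.16, 2.05], [-2.73, 2.73]. Speed limits (rad/s): [1.89, 1.89, 2.39, 2.39, 3.01, 3.01, 3.01].

## Interface

Orientations are given as a unit quaternion [x, y, z, w].
In Python, from station import arm gives the robot as it stands.
- The arm moves only by the tool move_arm, never from a script. Its argument "steps" is a list of rows, each a list of 7 numbers: the shift along the tool's x, y, z in units of 0.5 m (1.0 is 0.5 m), then the turn, a rotation vector about the tool's x, y, z in units of 90 degrees (1.0 is 90 degrees), then the gripper's target within -1 to 1 (shut at 1, half-way at 0, fully open at -1). A call has exactly 5 rows; each row is the pose to reach, as a shift and turn from the pose measured when the call began, along the tool's axes at that moment; what a row does not reach only later rows make up. A row lasts 1/8 s, in which the tool goes at most 62.5 mm and 10.7 degrees, less where a joint would pass 70% of its speed; a pose out of reach is approached as far as the arm can. A call with a number of a shift or a turn outside -1 to 1 is refused whole. A call with a gripper value outside its range is refused whole. The fingers move at their own pace and stop on an object; the grip force is fixed at half the most. Time passes only in rows, so rows that repeat a pose let the fingers close, or fill a call up. It gives the time, the measured TCP pose, the force and the opening at its end, in the units of the state.
- arm.get_obs(): the state, without advancing time (a new reading comes with each control period).
- arm.get_image(name): name is "scene" or "side" or "wrist"; returns a dict with "frame" (384x512x3 uint8, red, green, blue), "fx", "fy", "cx", "cy" (pixels), "position" and "orientation" of the camera in the world. Camera axes: x right, y up, looking along -z (the intrinsics and any distortion apply to the point x, -y, -z); pixel columns grow to the right and rows downward; lengths in m; the calibration is good to about 2 mm. The wrist camera is an equidistant fisheye: a pixel r from the principal point sees the ray r / f radians off the axis. A picture is of the moment at which its call begins. There is no depth.
- arm.finish_job(): hands the job in, once; it reports no verdict.
The state is a dict: "clock": time; "joint_positions": joint angles; "qd": joint speeds; "tau": joint torques, N m; "position": TCP position; "tcp_rot": TCP orientation; "wrist_force": force on the tool from outside, world axes, zero at the start; "torque": the same for the moment, N m; "opening": opening from 0.0 (shut) to 1.0 (fully open).
Only numpy, scipy, OpenCV 4.12 (cv2) and the standard library are available. Lean on these libraries where they do the work, as an engineer would, in place of code of your own. Each camera call takes 0.05 s, during which the arm holds its last target.

## Task

Flip the hasp off its staple and swing it clear to the outside, then open the compartment's lid all the way so that it stays open. Inside, the red cap is only resting on its neck: without lifting it off, turn it backward (counter-clockwise) until its thread start drops, then screw it forward (clockwise) fully home, level and not cross-threaded; do not tip it over. Leave the hasp and the lid open, let go of everything, and do not knock or shift the things around.

Things in the scene. Friction and masses are not known exactly. Their poses are not given: they have to be found in the camera images.
- module: Grey open-topped compartment fixed to the table: 200 mm along its x, 220 mm along its y, rim 95 mm above the table, walls 4 mm, inner floor 30 mm above the table. Origin: centre of its underside, z up. Its front (hasp side) looks to its -x; the lid is hinged along its +x rim. Its +x points to the robot's left, give or take 20 degrees.
- lid (a joint): Angle of the flat lid, 5 mm thick: 0 shut, grows as its front edge rises; 1.95 is its stop, leaning back past vertical, where it rests by its own weight (let go before about 1.6 it falls shut). A few newtons at the handle lift it.
- lid_hinge (a point): Middle of the lid's hinge line, which is parallel to the module's y: at (100, 0, 95) mm of the module.
- lid_handle (a point): Centre of the lid's handle: blue round bar 16 mm thick, 34 mm long (along the hinge line), on a 10 x 12 mm stem under its middle; at (-83, -45, 125) mm of the module when shut, 25 mm above the lid's top face. Held by its two ends it pivots between the fingers as the lid swings.
- hasp (a joint): Angle of the steel hasp: 0 = lying over the lid's front edge with the brass staple through its slot; grows as its free end swings up and over to the outside; let go past about 2 it falls by itself to its stop at 3.3, hanging clear in front of the module. Very light.
- hasp_hinge (a point): Middle of the hasp's hinge line, parallel to the module's y: at (-104, 60, 103) mm of the module.
- hasp_grip (a point): Centre of the hasp's red round grip: 14 mm thick, 26 mm long (along the hinge line), on a 12 mm wide stem; 44 mm from the hinge line along the 20 mm wide strap and 24 mm off it: at (-60, 60, 127) mm of the module when down. Held by its two ends it pivots between the fingers.
- neck_top (a point): Centre of the thread's top on the white neck inside the compartment: at (-20, 0, 50) mm of the module, axis vertical. Its three thread starts are hidden by the cap and lie at an unknown angle (this frame's x does not show them).
- cap: Red round cap, loose, about 90 g, 56 mm across, 24 mm tall plus a bar on top. Origin: centre of its underside, z up. At the start it lies level on the thread, origin 50 mm up. Turned backward (counter-clockwise from above) 10 to 65 degrees it drops 7.5 mm by its own weight, unless held up by a tight grip, and meets a stop at most 40 degrees farther. If it hangs tilted, turn back a little more.
- cap_bar (a point): Centre of the bar on the cap's top, 32 mm above the cap's underside: 50 mm long along the cap's x, 10 mm thick, 19 mm tall (its top 42 mm above the underside). Forward (clockwise) before the drop, the cap only meets a stop. After it, 60 to 95 degrees forward screw the cap 3.5 mm farther down to a firm stop, its underside then 39 mm above the table: home.
- vial: small amber glass jar with a white lid, 28 mm across, 50 mm tall, standing inside the compartment; origin: centre of its underside. Bystander
- filter: white filter cartridge with blue ends, 34 mm across, 40 mm tall, standing inside the compartment; origin: centre of its underside. Bystander
- motor: square stepper motor, 42 x 42 x 42 mm with a thin shaft up to 62 mm, standing near the module; origin: centre of its underside. Bystander
- screwdriver: yellow-handled screwdriver lying on the table, 190 mm long along its x. Bystander
- board: green circuit board with three black capacitors, 110 x 75 mm, 29 mm tall, lying on the table; origin: centre of its underside. Bystander
- roller: black rubber roller on a steel shaft, 200 mm long along its x, 24 mm tall, lying on the table; origin: under its middle. Bystander
- mug: blue mug, 76 mm across, 90 mm tall; origin: centre of its underside. Bystander

How it is judged:
On the way, in this order (a step that is already met when the one before it is completed fails the run):
1. the hasp is flipped off its staple and swung clear, the lid still shut (value of joint hasp above 2.2 rad and value of joint lid below 0.1 rad), for 0.1 s.
2. the lid stands open (value of joint lid above 1.65 rad), for 0.2 s.
3. the cap, turned backward, has dropped into its thread starts, level (z of cap in the frame of module below 0.044 m and angle between cap's own z axis and vertical below 0.12 rad), for 0.1 s.
4. the cap is screwed home, level (z of cap in the frame of module between 0.035 and 0.0402 m and angle between cap's own z axis and vertical below 0.08 rad), for 0.2 s.
At the end, for the whole second after the job is handed in: The cap is home on its neck (underside less than 40.2 mm above the table, about 1.2 mm above the stop or lower), level within 0.08 rad and at rest; the hasp stands beyond 2.2 rad and the lid beyond 1.65 rad (all of step 4 and value of joint hasp above 2.2 rad and value of joint lid above 1.65 rad and linear speed of cap below 0.02 m/s); the robot touches nothing.
It fails at once if the lid is raised while the hasp is still over it (value of joint lid above 0.1 rad and value of joint hasp below 1.2 rad).
It fails at once if the cap is lifted off its neck (more than 5 mm above where it started) (z of cap in the frame of module above 0.055 m).
It fails at once if the cap is tipped by more than 0.5 rad (angle between cap's own z axis and vertical above 0.5 rad).
It fails at once if one of the bystanders (jar, filter, motor, screwdriver, board, roller, mug) is moved by more than 30 mm (distance of any of vial, filter, motor, screwdriver, board, roller, mug from where it was at the start of the episode above 0.03 m).
It also fails if it takes over 70 s, if anything falls off the work surface, if the arm or the gripper's body presses on something with over 40 N, if the wrist force passes 120 N, or if a joint passes its speed limit or range.

## Working session

There is one attempt and no reset: what is moved stays moved. The work goes in short steps, Python scripts to look and compute and a tool call to move; the robot and the scene stay as the last step left them, time stands still between calls to the robot, and variables do not carry over. Pictures are saved under pics/ and viewed, and the job is handed in when it is done.

Besides the shell and the picture viewer there is one more tool, called after ">>>" as a command line: name --pt "numbers of a row" for each row, then --argument value for the rest. move_arm: Moves the arm, as the interface text tells. Shifts and turns lie within -1 to 1; 1 stands for 0.5 m of shift or 90 degrees of turn. Its arguments: {"type":"object","properties":{"steps":{"type":"array","items":{"type":"array","items":{"type":"number"}}}},"required":["steps"]}

```bash
mkdir -p pics; ls
python3 - <<'E'
from station import arm
import cv2
print(arm.get_obs()); print(arm.finger_overhang)
for n in("scene","side","wrist"):
    d=arm.get_image(n); cv2.imwrite(f"pics/a_{n}.png",d["frame"][:,:,::-1]); print(n,{k:v for k,v in d.items() if k!="frame"})
E
```

```text
pics
{'clock': 0.0, 'joint_positions': array([-1.4955069 ,  0.42672398,  0.0738274 ,  1.60663295, -0.03404132,
        1.11078292, -0.06707099]), 'qd': array([-3.05165398e-04, -3.10264387e-05,  1.19044443e-04, -6.50361263e-04,
        3.71356113e-04,  3.23495904e-04, -9.30832706e-04]), 'tau': array([ 3.52026864e-04, -9.49827147e+01,  3.76132518e+00, -4.63506961e+01,
        1.93035125e-02,  1.04333399e-02, -2.13882322e-05]), 'position': array([0.15040168, 0.65763723, 0.25560379]), 'tcp_rot': array([ 0.07883642,  0.70264922, -0.07974829,  0.70264436]), 'wrist_force': array([ 0.78146242, -0.27192948, -0.55347873]), 'torque': array([ 0.04918304, -0.00770488,  0.01162167]), 'opening': 1.002106864117168}
0.025
scene {'fx': 390.26065855644805, 'fy': 390.26065855644805, 'cx': 255.60757198062126, 'cy': 185.36062586940275, 'position': array([ 1.42108748, -0.10224861,  0.73503568]), 'orientation': array([0.34706647, 0.32120001, 0.59806204, 0.64706818])}
side {'fx': 411.0510584518535, 'fy': 411.0510584518535, 'cx': 261.6732380190541, 'cy': 190.1734907479829, 'position': array([ 0.0788958 , -0.76422128,  0.91474767]), 'orientation': array([ 0.37935257, -0.10028095, -0.22844509,  0.89098159])}
wrist {'fx': 297.3186396354542, 'fy': 297.3186396354542, 'cx': 255.93068181778247, 'cy': 187.71750546178674, 'position': array([0.0804146 , 0.67380839, 0.37443911]), 'orientation': array([-0.11299373, -0.08859335,  0.61671544,  0.77398043])}
```

View pics/a_scene.png

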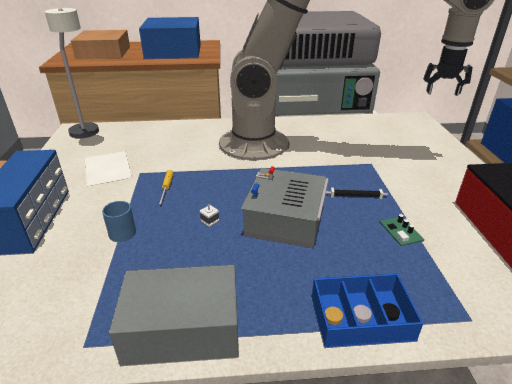

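View pics/a_side.png

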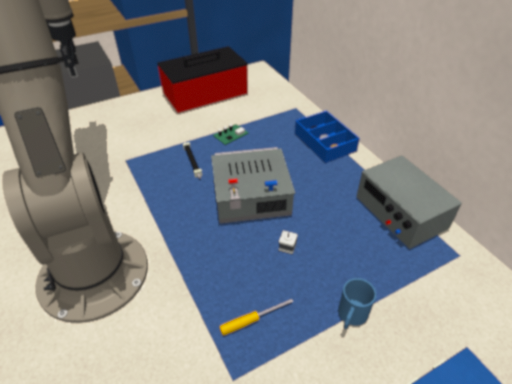

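View pics/a_wrist.png

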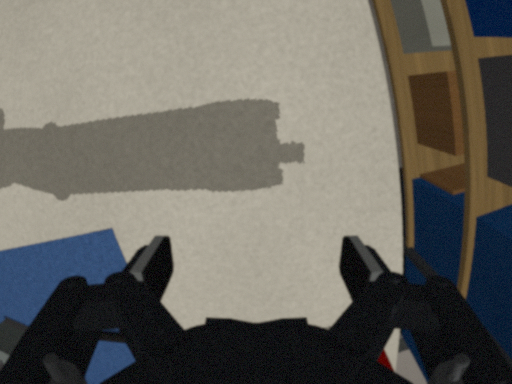

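```bash
cat > h.py <<'E'
import numpy as np, cv2
from scipy.spatial.transform import Rotation as R
from station import arm
def K(d): return d["fx"],d["fy"],d["cx"],d["cy"]
def proj(d,P,fish=False):
    P=np.atleast_2d(P); c=R.from_quat(d["orientation"]).inv().apply(P-d["position"])
    v=c*[1,-1,-1]
    if fish:
        r=np.hypot(v[:,0],v[:,1]); th=np.arctan2(r,v[:,2]); s=th/np.maximum(r,1e-9)
        return np.c_[d["fx"]*v[:,0]*s+d["cx"],d["fy"]*v[:,1]*s+d["cy"]]
    return np.c_[d["fx"]*v[:,0]/v[:,2]+d["cx"],d["fy"]*v[:,1]/v[:,2]+d["cy"]]
def crop(d,x0,y0,x1,y1,s,name):
    im=d["frame"][y0:y1,x0:x1,::-1]
    cv2.imwrite("pics/"+name,cv2.resize(im,None,fx=s,fy=s,interpolation=cv2.INTER_CUBIC))
E
python3 - <<'E'
from h import *
import pickle
D={n:arm.get_image(n) for n in("scene","side")}
pickle.dump(D,open("d0.pkl","wb"))
crop(D["scene"],230,155,340,250,7,"b_scene.png")
crop(D["side"],200,140,305,230,7,"b_side.png")
E
```

```text
(no output)
```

View pics/b_scene.png

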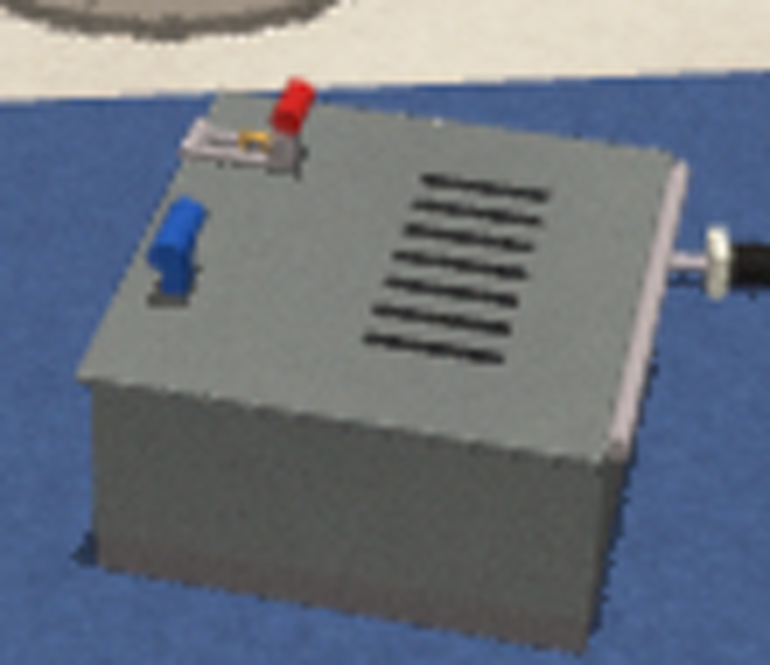

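View pics/b_side.png

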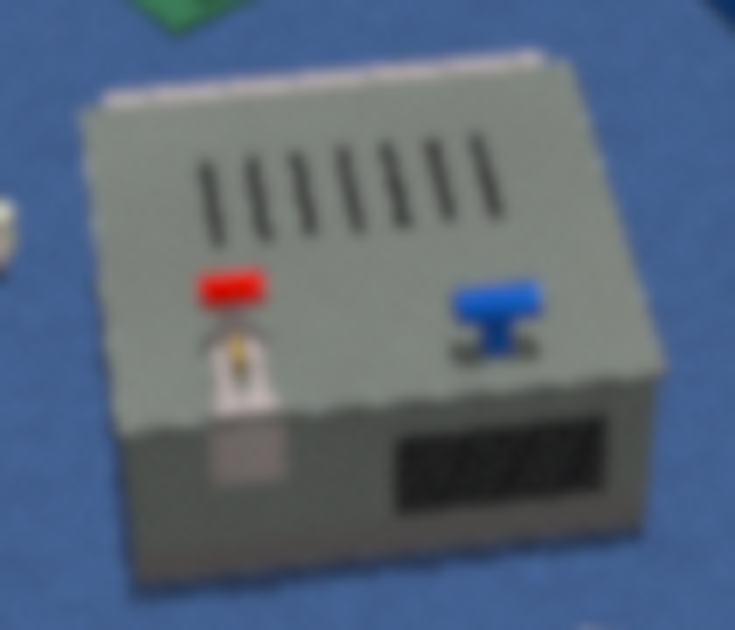

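```bash
cat > fit.py <<'E'
from h import *
import pickle
from scipy.optimize import least_squares
D=pickle.load(open("d0.pkl","rb"))
o={"scene":[(295,106,-60,60,127),(180,232,-83,-45,125),(98,563,-100,-110,0),(585,650,100,-110,0)],
"side":[(232,288,-60,60,127),(496,300,-83,-45,125),(135,588,-100,110,0),(638,535,-100,-110,0)]}
off={"scene":(230,155),"side":(200,140)}
def M(p,q): # module->world
    a=p[2]; q=np.atleast_2d(q)
    return R.from_euler('z',a).apply(q)+[p[0],p[1],0]
def f(p):
    r=[]
    for n in o:
        a=np.array(o[n],float); uv=(a[:,:2]+.5)/7-.5+off[n]
        r.append((proj(D[n],M(p,a[:,2:]/1e3))-uv).ravel())
    return np.concatenate(r)
if __name__=="__main__":
    s=least_squares(f,[.6,0,np.pi/2],x_scale=[.1,.1,.1]); print(s.x,np.degrees(s.x[2])); print(s.fun.reshape(-1,2).round(2))
    for n,q in dict(grip=(-60,60,127),hh=(-104,60,103),handle=(-83,-45,125),lh=(100,0,95),neck=(-20,0,50)).items(): print(n,M(s.x,np.array(q)/1e3).round(4))
E
python3 fit.py
```

```text
[0.50111074 0.06107968 1.22256561] 70.04784949791994
[[ 0.3  -0.38]
 [ 0.01 -0.18]
 [-0.04  0.19]
 [ 0.15  0.55]
 [-0.45  0.46]
 [-0.26  0.95]
 [-0.1  -0.07]
 [ 0.78 -0.73]]
grip [[0.4242 0.0252 0.127 ]]
hh [[ 0.4092 -0.0162  0.103 ]]
handle [[ 0.5151 -0.0323  0.125 ]]
lh [[0.5352 0.1551 0.095 ]]
neck [[0.4943 0.0423 0.05  ]]
```

```bash
cat >> h.py <<'E'
P=np.array([0.50111,0.06108,1.22257])
import os,json
if os.path.exists("P.json"): P=np.array(json.load(open("P.json")))
def mw(q): # module mm->world m
    return R.from_euler('z',P[2]).apply(np.array(q,float)/1e3)+[P[0],P[1],0]
def wm(p): return R.from_euler('z',-P[2]).apply(np.array(p)-[P[0],P[1],0])*1e3
def down(yaw,tilt=0.):
    # tool x down, tool y at yaw(deg, module frame); tilt about tool y (deg)
    a=np.radians(yaw)+P[2]; x=np.array([0,0,-1.]); y=np.array([np.cos(a),np.sin(a),0]); z=np.cross(x,y)
    return R.from_matrix(np.c_[x,y,z])*R.from_euler('y',tilt,degrees=True)
def rows(targets):
    """targets: list of (module mm TCP pos, R)"""
    o=arm.get_obs(); r0=R.from_quat(o["tcp_rot"]); p0=o["position"]
    print("now mod",wm(p0).round(1),"t",round(o["clock"],2),"open",round(o["opening"],3),"F",o["wrist_force"].round(1))
    for q,r in targets:
        s=r0.inv().apply(mw(q)-p0)/.5; t=(r0.inv()*r).as_rotvec()/(np.pi/2)
        print(q,[float(v) for v in s.round(4)],[float(v) for v in t.round(4)],"r",np.hypot(*mw(q)[:2]).round(3))
E
python3 - <<'E'
from h import *
o=arm.get_obs(); r=R.from_quat(o["tcp_rot"]); print(r.as_matrix().round(3), wm(o["position"]))
for yaw in(90,-90):
  rows([((-20,-20,300),down(yaw))])
E
```

```text
[[-0.     0.223  0.975]
 [-0.001  0.975 -0.223]
 [-1.    -0.001  0.   ]] [441.2861063  533.26056508 255.99328368]
now mod [441.3 533.3 256. ] t 0.25 open 1.002 F [-0.4 -0.9  0.4]
(-20, -20, 300) [-0.0874, -1.0518, 0.9846] [-0.9215, -0.0003, 0.0003] r 0.514
now mod [441.3 533.3 256. ] t 0.25 open 1.002 F [-0.4 -0.9  0.4]
(-20, -20, 300) [-0.0874, -1.0518, 0.9846] [1.0785, 0.0003, 0.0003] r 0.514
```

>>> move_arm --pt "-0.02 -0.09 0.08 0.09 0 0 -1" --pt "-0.04 -0.18 0.16 0.18 0 0 -1" --pt "-0.06 -0.27 0.25 0.27 0 0 -1" --pt "-0.08 -0.36 0.33 0.36 0 0 0" --pt "-0.09 -0.44 0.41 0.45 0 0 1"

```text
clock: 0.88
position: [0.3021, 0.3958, 0.3018]
tcp_rot: [0.319, 0.631, -0.319, 0.631]
wrist_force: [1.1, 0.2, -0.2]
opening: 0.608
```

Run:
```python
from h import *
rows([((-20,-20,300),down(-90))])
```

```text
now mod [246.7 301.3 301.8] t 0.88 open 0.608 F [ 1.1  0.2 -0.2]
(-20, -20, 300) [0.0032, -0.0871, 0.8306] [0.6254, -0.0003, -0.0001] r 0.514
```

>>> move_arm --pt "0 -0.01 0.1 0.1 0 0 1" --pt "0 -0.02 0.2 0.2 0 0 1" --pt "0 -0.035 0.32 0.31 0 0 1" --pt "0 -0.045 0.44 0.42 0 0 1" --pt "0 -0.06 0.55 0.53 0 0 1"

```text
clock: 1.5
position: [0.4416, 0.1545, 0.3019]
tcp_rot: [0.549, 0.447, -0.548, 0.446]
wrist_force: [0.8, -0.3, -0.0]
opening: 0.001
```

Run:
```python
from h import *
rows([((-20,-20,300),down(-90))])
```

```text
now mod [ 67.5  87.8 301.9] t 1.5 open 0.001 F [ 0.8 -0.3 -0. ]
(-20, -20, 300) [0.0037, 0.1882, 0.2041] [0.0915, -0.0008, -0.0001] r 0.514
```

>>> move_arm --pt "0 0.09 0.1 0.09 0 0 1" --pt "0 0.19 0.2 0.09 0 0 1" --pt "0 0.19 0.2 0.09 0 0 1" --pt "0 0.19 0.2 0.09 0 0 1" --pt "0 0.19 0.2 0.09 0 0 1"

```text
clock: 2.12
position: [0.5139, 0.0382, 0.3017]
tcp_rot: [0.579, 0.407, -0.578, 0.406]
wrist_force: [0.1, 0.1, -0.2]
opening: 0.001
```

Run:
```python
from h import *
rows([((-37,48,160),down(-90))])
d=arm.get_image("wrist"); crop(d,0,0,512,384,1.5,"c_wrist.png")
import pickle; pickle.dump(d,open("d1.pkl","wb"))
print({k:v for k,v in d.items() if k!="frame"})
for n,q in dict(grip=(-60,60,127),hh=(-104,60,103),handle=(-83,-45,125)).items(): print(n,proj(d,mw(q),True)*1.5)
```

```text
now mod [-17.1 -19.8 301.7] t 2.12 open 0.001 F [ 0.1  0.1 -0.2]
(-37, 48, 160) [0.2834, -0.1357, 0.0396] [0.0021, -0.0009, 0.0002] r 0.445
{'fx': 297.3186396354542, 'fy': 297.3186396354542, 'cx': 255.93068181778247, 'cy': 187.71750546178674, 'position': array([0.53836293, 0.10573852, 0.42058443]), 'orientation': array([-0.14068511,  0.02404146, -0.17016269,  0.97502532])}
grip [[272.33373528 318.87791762]]
hh [[283.84829976 358.9742457 ]]
handle [[417.51670332 348.20069405]]
```

View pics/c_wrist.png

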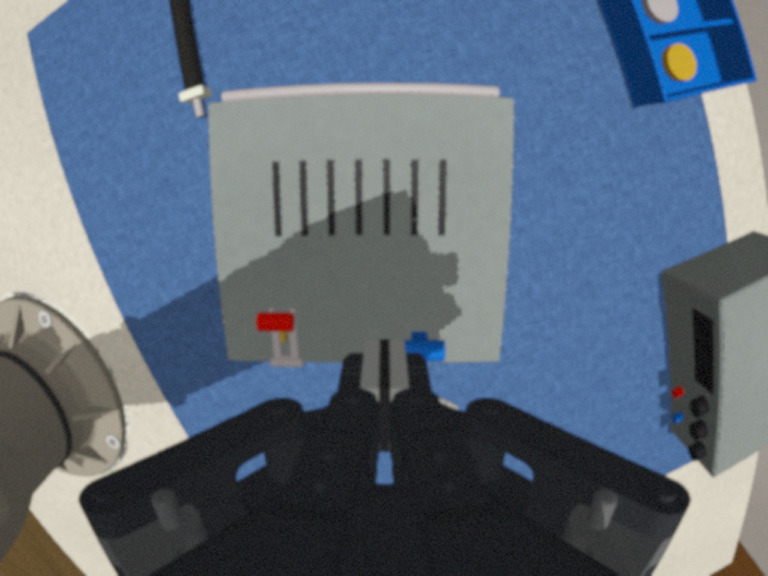

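```bash
cat > fit2.py <<'E'
from fit import *
d=pickle.load(open("d1.pkl","rb"))
w=np.array([(275.5,322,-60,60,127),(421,349,-83,-45,125)],float)
def g(p): return np.r_[f(p)*1.0,(2*(proj(d,M(p,w[:,2:]/1e3),True)-((w[:,:2]+.5)/1.5-.5))).ravel()]
s=least_squares(g,[.5,0.06,1.22],x_scale=[.1,.1,.1]); print(s.x,np.degrees(s.x[2])); print(s.fun.reshape(-1,2).round(2))
json_p=list(s.x); import json; json.dump(json_p,open("P.json","w"))
print(proj(d,M(s.x,np.array([(100,110,100),(100,-110,100),(-104,60,103),(-104,110,100),(-104,-110,100)])/1e3),True)*1.5)
E
python3 fit2.py
```

```text
[0.50169478 0.05967142 1.23615177] 70.82627902482018
[[-0.47 -0.16]
 [-0.37  0.2 ]
 [-0.16  0.75]
 [ 0.3   0.49]
 [ 0.28  0.85]
 [ 0.52  0.99]
 [ 0.78  0.49]
 [ 1.52 -0.91]
 [-0.32 -0.45]
 [-0.43  0.08]]
[[208.14112692 103.75027172]
 [508.05025046  95.86055605]
 [286.98968037 361.19338383]
 [230.09321188 358.23547044]
 [496.57753911 357.00516529]]
```

Run:
```python
from h import *
rows([((-30,48,190),down(-90)),((-33,48,144),down(-90))])
```

```text
now mod [-16.1 -18.5 301.8] t 2.17 open -0.008 F [-0.   0.4 -0.5]
(-30, 48, 190) [0.2236, -0.1327, 0.0295] [-0.006, -0.001, 0.0002] r 0.449
(-33, 48, 144) [0.3155, -0.1326, 0.0356] [-0.006, -0.001, 0.0002] r 0.448
```

>>> move_arm --pt "0.08 -0.06 0.01 0 0 0 1" --pt "0.16 -0.133 0.03 -0.006 0 0 1" --pt "0.23 -0.133 0.034 -0.006 0 0 1" --pt "0.315 -0.133 0.0355 -0.006 0 0 1" --pt "0.315 -0.133 0.0355 -0.006 0 0 1"

```text
clock: 2.8
position: [0.4436, 0.0446, 0.1427]
tcp_rot: [-0.575, -0.411, 0.577, -0.409]
wrist_force: [0.1, -0.4, -0.3]
opening: -0.001
```

Run:
```python
from h import *
L=[]
for fx,h in [(52,19),(45,24),(33,34),(20,43),(8,48),(-5,50),(-14,49),(-25,46),(-32,38)]:
    L.append(((-104+fx+11,48,103+h+25),down(-90)))
rows(L)
d=arm.get_image("wrist"); crop(d,0,0,512,384,1.5,"d_wrist.png")
d=arm.get_image("side"); crop(d,180,100,310,230,5,"d_side.png")
```

```text
now mod [-33.3  49.9 142.7] t 2.8 open -0.001 F [ 0.1 -0.4 -0.3]
(-41, 48, 147) [-0.0086, 0.0038, 0.0154] [0.0006, 0.0013, 0.0022] r 0.444
(-48, 48, 152) [-0.0185, 0.0038, 0.0294] [0.0006, 0.0013, 0.0022] r 0.442
(-60, 48, 162) [-0.0385, 0.0037, 0.0535] [0.0006, 0.0013, 0.0022] r 0.437
(-73, 48, 171) [-0.0564, 0.0036, 0.0795] [0.0006, 0.0013, 0.0022] r 0.432
(-85, 48, 176) [-0.0664, 0.0035, 0.1035] [0.0006, 0.0013, 0.0022] r 0.428
(-98, 48, 178) [-0.0703, 0.0035, 0.1295] [0.0006, 0.0013, 0.0022] r 0.425
(-107, 48, 177) [-0.0683, 0.0035, 0.1475] [0.0006, 0.0013, 0.0022] r 0.422
(-118, 48, 174) [-0.0623, 0.0035, 0.1695] [0.0006, 0.0013, 0.0022] r 0.419
(-125, 48, 166) [-0.0462, 0.0035, 0.1835] [0.0006, 0.0013, 0.0022] r 0.417
```

View pics/d_wrist.png

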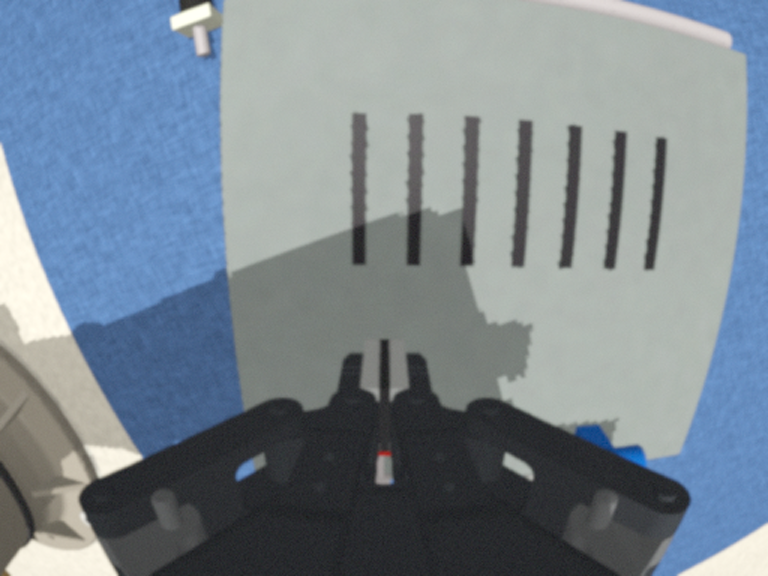

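View pics/d_side.png

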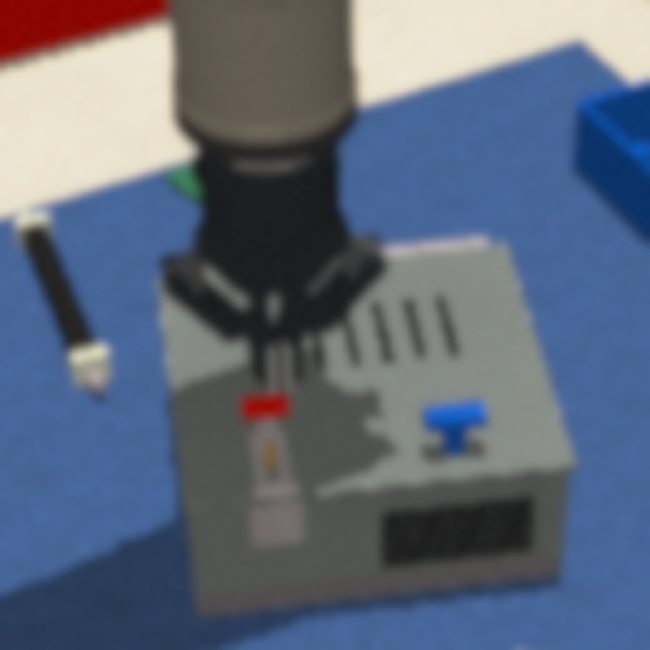

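>>> move_arm --pt "-0.0086 0.004 0.015 0 0 0 1" --pt "-0.0185 0.004 0.029 0 0 0 1" --pt "-0.028 0.004 0.041 0 0 0 1" --pt "-0.0385 0.004 0.0535 0 0 0 1" --pt "-0.0385 0.004 0.0535 0 0 0 1"

```text
clock: 3.52
position: [0.441, 0.0211, 0.1672]
tcp_rot: [0.579, 0.411, -0.573, 0.409]
wrist_force: [0.3, 21.2, 20.9]
opening: -0.002
```

Run:
```python
from h import *
L=[]
for fx,h in [(20,43),(8,48),(-5,50),(-14,49),(-25,46),(-32,38),(-40,38)]:
    L.append(((-104+fx+11,48,103+h+25),down(-90)))
rows(L)
d=arm.get_image("side"); crop(d,180,100,310,230,5,"e_side.png")
```

```text
now mod [-56.4  44.6 167.2] t 3.52 open -0.002 F [ 0.3 21.2 20.9]
(-73, 48, 171) [-0.0078, -0.0067, 0.0331] [0.0008, -0.0053, -0.002] r 0.432
(-85, 48, 176) [-0.018, -0.0067, 0.057] [0.0008, -0.0053, -0.002] r 0.428
(-98, 48, 178) [-0.0222, -0.0067, 0.083] [0.0008, -0.0053, -0.002] r 0.425
(-107, 48, 177) [-0.0204, -0.0068, 0.101] [0.0008, -0.0053, -0.002] r 0.422
(-118, 48, 174) [-0.0146, -0.0068, 0.123] [0.0008, -0.0053, -0.002] r 0.419
(-125, 48, 166) [0.0013, -0.0069, 0.1372] [0.0008, -0.0053, -0.002] r 0.417
(-133, 48, 166) [0.0012, -0.0069, 0.1532] [0.0008, -0.0053, -0.002] r 0.416
```

View pics/e_side.png

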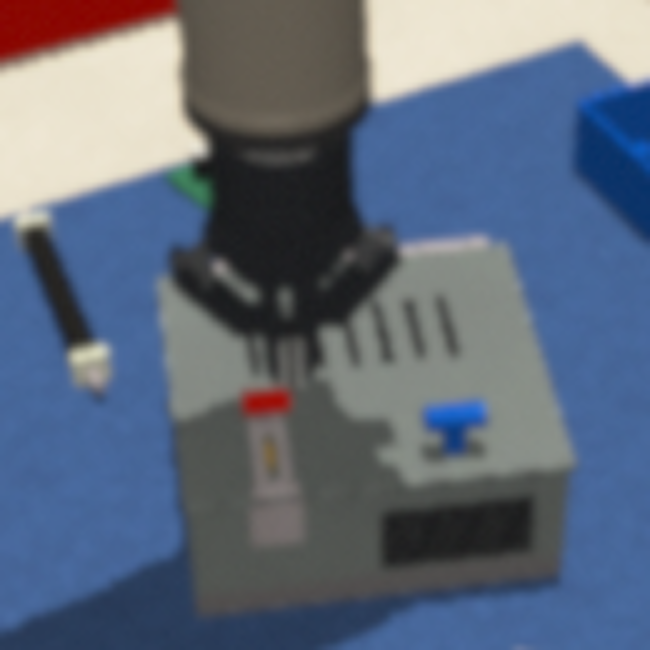

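Run:
```python
from h import *
rows([((-50,48,175),down(-90)),((-60,60,200),down(-90)),((-60,60,165),down(-90)),((-60,60,134),down(-90))])
```

```text
now mod [-56.3  44.7 167.1] t 3.58 open -0.0 F [ 0.2 20.8 20.7]
(-50, 48, 175) [-0.0157, -0.0066, -0.0127] [0.001, -0.0052, -0.002] r 0.441
(-60, 60, 200) [-0.0659, -0.0305, 0.0069] [0.001, -0.0052, -0.002] r 0.426
(-60, 60, 165) [0.0041, -0.0307, 0.0074] [0.001, -0.0052, -0.002] r 0.426
(-60, 60, 134) [0.0661, -0.0309, 0.0079] [0.001, -0.0052, -0.002] r 0.426
```

>>> move_arm --pt "-0.016 -0.007 -0.013 0 0 0 1" --pt "-0.066 -0.03 0.007 0 -0.005 0 -1" --pt "-0.066 -0.0305 0.007 0 -0.005 0 -1" --pt "-0.066 -0.0305 0.007 0 -0.005 0 -1" --pt "-0.066 -0.0305 0.007 0 -0.005 0 -1"

```text
clock: 4.2
position: [0.4253, 0.0226, 0.1998]
tcp_rot: [0.577, 0.409, -0.575, 0.411]
wrist_force: [0.6, -0.6, 0.6]
opening: 0.847
```

Run:
```python
from h import *
rows([((-60,60,180),down(-90)),((-60,60,134),down(-90))])
d=arm.get_image("wrist"); crop(d,0,0,512,384,1.5,"f_wrist.png")
print(proj(d,[mw((-60,60,127)),mw((-60,47,127)),mw((-60,73,127))],True)*1.5)
d=arm.get_image("side"); crop(d,180,100,310,230,5,"f_side.png")
```

```text
now mod [-60.1  60.  199.8] t 4.2 open 0.847 F [ 0.6 -0.6  0.6]
(-60, 60, 180) [0.0396, -0.0001, -0.0003] [0.0009, -0.0, -0.0019] r 0.426
(-60, 60, 134) [0.1316, -0.0004, -0.0003] [0.0009, -0.0, -0.0019] r 0.426
[[382.58722793 313.2405455 ]
 [410.90753637 313.17685596]
 [354.26206181 313.21916632]]
```

View pics/f_wrist.png

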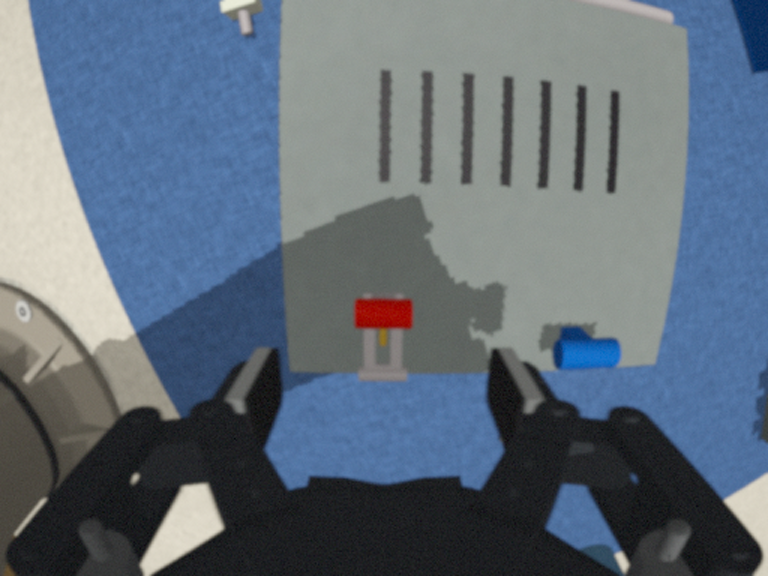

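View pics/f_side.png

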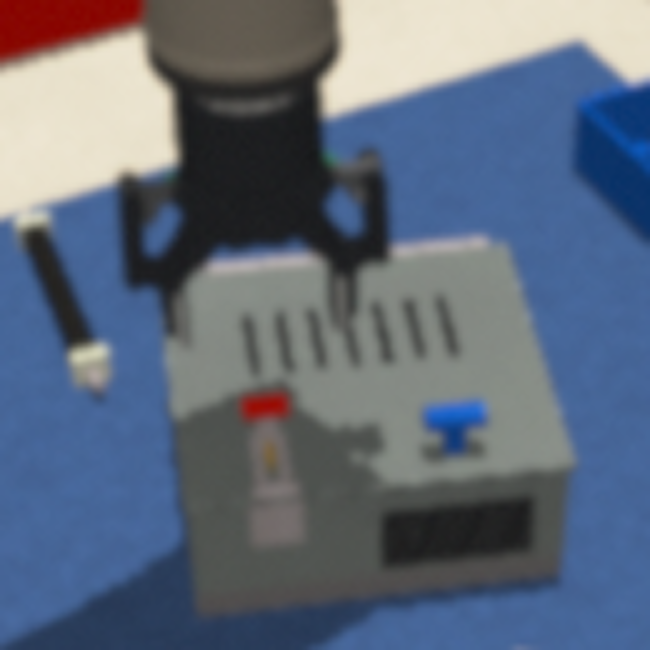

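>>> move_arm --pt "0.06 0 0 0 0 0 -0.5" --pt "0.13 0 0 0 0 0 -0.3" --pt "0.13 0 0 0 0 0 1" --pt "0.13 0 0 0 0 0 1" --pt "0.13 0 0 0 0 0 1"

```text
clock: 4.92
position: [0.4249, 0.022, 0.1355]
tcp_rot: [0.576, 0.409, -0.576, 0.411]
wrist_force: [-3.6, -5.2, -4.1]
opening: 0.285
```

>>> move_arm --pt "0 0 0 0 0 0 1" --pt "0 0 0 0 0 0 1" --pt "0 0 0 0 0 0 1" --pt "0 0 0 0 0 0 1" --pt "0 0 0 0 0 0 1"

```text
clock: 5.55
position: [0.4248, 0.0215, 0.1365]
tcp_rot: [0.576, 0.409, -0.576, 0.411]
wrist_force: [-2.6, -5.1, -7.2]
opening: 0.285
```

Run:
```python
from h import *
L=[]
for th in [0.15,.3,.45,.6,.75,.9,1.05,1.2,1.35,1.5,1.65,1.8,1.95,2.1,2.25]:
    a=np.arctan2(24,44)+th
    L.append(((round(-104+50.1*np.cos(a),1),60,round(103+50.1*np.sin(a)+6,1)),down(-90)))
rows(L)
```

```text
now mod [-61.4  60.1 136.5] t 5.55 open 0.285 F [-2.6 -5.1 -7.2]
(np.float64(-64.1), 60, np.float64(139.3)) [-0.0056, 0.0003, 0.0055] [0.0003, 0.0003, -0.0013] r 0.424
(np.float64(-69.1), 60, np.float64(144.9)) [-0.0168, 0.0003, 0.0155] [0.0003, 0.0003, -0.0013] r 0.423
(np.float64(-74.8), 60, np.float64(149.7)) [-0.0264, 0.0003, 0.0269] [0.0003, 0.0003, -0.0013] r 0.421
(np.float64(-81.2), 60, np.float64(153.6)) [-0.0342, 0.0003, 0.0397] [0.0003, 0.0003, -0.0013] r 0.418
(np.float64(-88.2), 60, np.float64(156.5)) [-0.04, 0.0003, 0.0537] [0.0003, 0.0003, -0.0013] r 0.416
(np.float64(-95.5), 60, np.float64(158.4)) [-0.0438, 0.0003, 0.0683] [0.0003, 0.0003, -0.0013] r 0.414
(np.float64(-102.9), 60, np.float64(159.1)) [-0.0452, 0.0003, 0.0831] [0.0003, 0.0003, -0.0013] r 0.412
(np.float64(-110.4), 60, np.float64(158.7)) [-0.0444, 0.0003, 0.0981] [0.0003, 0.0003, -0.0013] r 0.41
(np.float64(-117.8), 60, np.float64(157.2)) [-0.0414, 0.0003, 0.1129] [0.0003, 0.0003, -0.0013] r 0.408
(np.float64(-124.8), 60, np.float64(154.6)) [-0.0362, 0.0003, 0.1269] [0.0003, 0.0003, -0.0013] r 0.406
(np.float64(-131.4), 60, np.float64(150.9)) [-0.0288, 0.0003, 0.1401] [0.0003, 0.0003, -0.0013] r 0.404
(np.float64(-137.4), 60, np.float64(146.4)) [-0.0198, 0.0002, 0.1521] [0.0003, 0.0003, -0.0013] r 0.403
(np.float64(-142.6), 60, np.float64(141.0)) [-0.009, 0.0002, 0.1625] [0.0003, 0.0003, -0.0013] r 0.402
(np.float64(-146.9), 60, np.float64(134.9)) [0.0032, 0.0002, 0.1711] [0.0003, 0.0003, -0.0013] r 0.401
(np.float64(-150.3), 60, np.float64(128.2)) [0.0166, 0.0001, 0.1779] [0.0003, 0.0003, -0.0013] r 0.401
```

>>> move_arm --pt "-0.0056 0 0.0055 0 0 0 1" --pt "-0.0168 0 0.0155 0 0 0 1" --pt "-0.0264 0 0.0269 0 0 0 1" --pt "-0.0342 0 0.0397 0 0 0 1" --pt "-0.04 0 0.0537 0 0 0 1"

```text
clock: 6.18
position: [0.4158, -0.0037, 0.1571]
tcp_rot: [0.577, 0.41, -0.576, 0.41]
wrist_force: [-1.2, 6.3, -6.9]
opening: 0.283
```

Run:
```python
from h import *
L=[]
for th in [.9,1.05,1.2,1.35,1.5,1.65,1.8,1.95,2.1,2.25]:
    a=np.arctan2(24,44)+th
    L.append(((float(round(-104+50.1*np.cos(a),1)),60,float(round(103+50.1*np.sin(a)+6,1))),down(-90)))
rows(L)
d=arm.get_image("side"); crop(d,180,100,310,230,5,"g_side.png")
```

```text
now mod [-88.1  60.3 157.1] t 6.17 open 0.283 F [-1.2  6.3 -6.9]
(-95.5, 60, 158.4) [-0.0026, 0.0006, 0.0149] [0.0005, -0.0004, -0.0012] r 0.414
(-102.9, 60, 159.1) [-0.004, 0.0006, 0.0297] [0.0005, -0.0004, -0.0012] r 0.412
(-110.4, 60, 158.7) [-0.0032, 0.0006, 0.0447] [0.0005, -0.0004, -0.0012] r 0.41
(-117.8, 60, 157.2) [-0.0002, 0.0005, 0.0595] [0.0005, -0.0004, -0.0012] r 0.408
(-124.8, 60, 154.6) [0.0049, 0.0005, 0.0735] [0.0005, -0.0004, -0.0012] r 0.406
(-131.4, 60, 150.9) [0.0123, 0.0005, 0.0867] [0.0005, -0.0004, -0.0012] r 0.404
(-137.4, 60, 146.4) [0.0213, 0.0005, 0.0987] [0.0005, -0.0004, -0.0012] r 0.403
(-142.6, 60, 141.0) [0.0321, 0.0004, 0.1091] [0.0005, -0.0004, -0.0012] r 0.402
(-146.9, 60, 134.9) [0.0443, 0.0004, 0.1177] [0.0005, -0.0004, -0.0012] r 0.401
(-150.3, 60, 128.2) [0.0577, 0.0004, 0.1245] [0.0005, -0.0004, -0.0012] r 0.401
```

View pics/g_side.png

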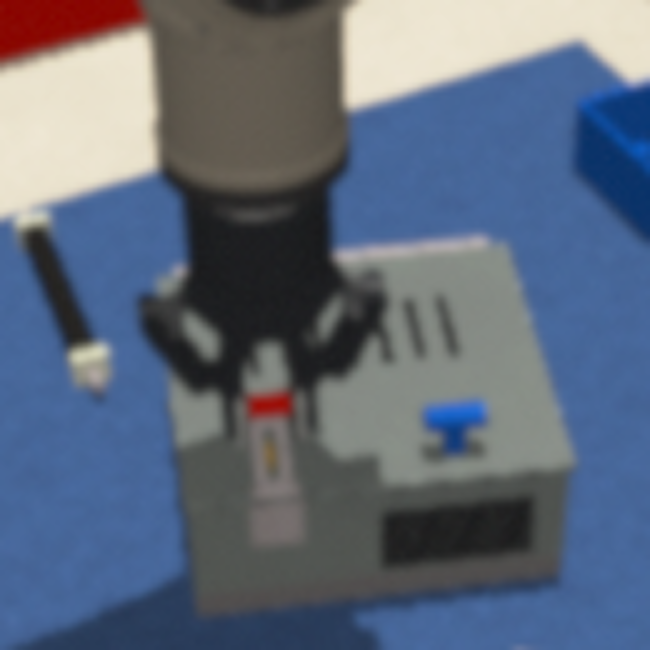

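>>> move_arm --pt "-0.0026 0 0.015 0 0 0 1" --pt "-0.004 0 0.03 0 0 0 1" --pt "-0.0032 0 0.0447 0 0 0 1" --pt "0 0 0.0595 0 0 0 1" --pt "0.005 0 0.0735 0 0 0 1"

```text
clock: 6.85
position: [0.4033, -0.0392, 0.1554]
tcp_rot: [0.577, 0.41, -0.575, 0.41]
wrist_force: [-5.5, 6.6, 5.7]
opening: 0.28
```

Run:
```python
from h import *
L=[]
for th in [1.65,1.8,1.95,2.1,2.25]:
    a=np.arctan2(24,44)+th
    L.append(((float(round(-104+50.1*np.cos(a),1)),60,float(round(103+50.1*np.sin(a)+6,1))),down(-90)))
rows(L)
d=arm.get_image("side"); crop(d,180,100,310,230,5,"h_side.png")
```

```text
now mod [-125.7   60.4  155.4] t 6.85 open 0.28 F [-5.5  6.6  5.7]
(-131.4, 60, 150.9) [0.0091, 0.0009, 0.0115] [0.0001, -0.0013, -0.0009] r 0.404
(-137.4, 60, 146.4) [0.018, 0.0009, 0.0235] [0.0001, -0.0013, -0.0009] r 0.403
(-142.6, 60, 141.0) [0.0288, 0.0009, 0.0339] [0.0001, -0.0013, -0.0009] r 0.402
(-146.9, 60, 134.9) [0.041, 0.0008, 0.0425] [0.0001, -0.0013, -0.0009] r 0.401
(-150.3, 60, 128.2) [0.0544, 0.0008, 0.0494] [0.0001, -0.0013, -0.0009] r 0.401
```

View pics/h_side.png

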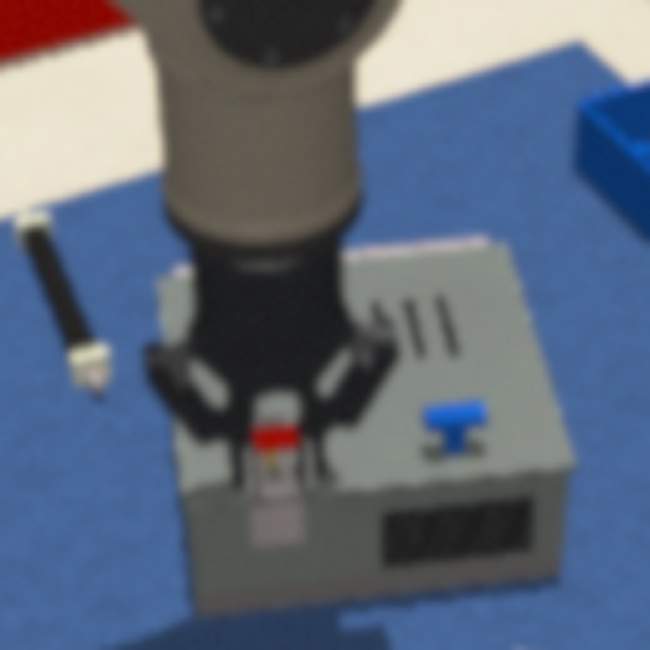

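Hasp is following and reach holds; continuing the arc.

>>> move_arm --pt "0.0091 0 0.0115 0 0 0 1" --pt "0.018 0 0.0235 0 0 0 1" --pt "0.0288 0 0.0339 0 0 0 1" --pt "0.041 0 0.0425 0 0 0 1" --pt "0.0544 0 0.0494 0 0 0 1"

```text
clock: 7.52
position: [0.395, -0.0629, 0.1284]
tcp_rot: [0.578, 0.41, -0.575, 0.409]
wrist_force: [-0.1, 16.3, -1.5]
opening: 0.276
```

Run:
```python
from h import *
L=[((-151,60,127),down(-90)),((-145,60,180),down(-90))]
rows(L)
d=arm.get_image("side"); crop(d,180,100,310,230,5,"i_side.png")
```

```text
now mod [-150.9   60.5  128.4] t 7.53 open 0.276 F [-0.1 16.3 -1.5]
(-151, 60, 127) [0.0027, 0.0011, 0.0003] [-0.0003, -0.002, -0.0008] r 0.4
(-145, 60, 180) [-0.1033, 0.0012, -0.0121] [-0.0003, -0.002, -0.0008] r 0.402
```

View pics/i_side.png

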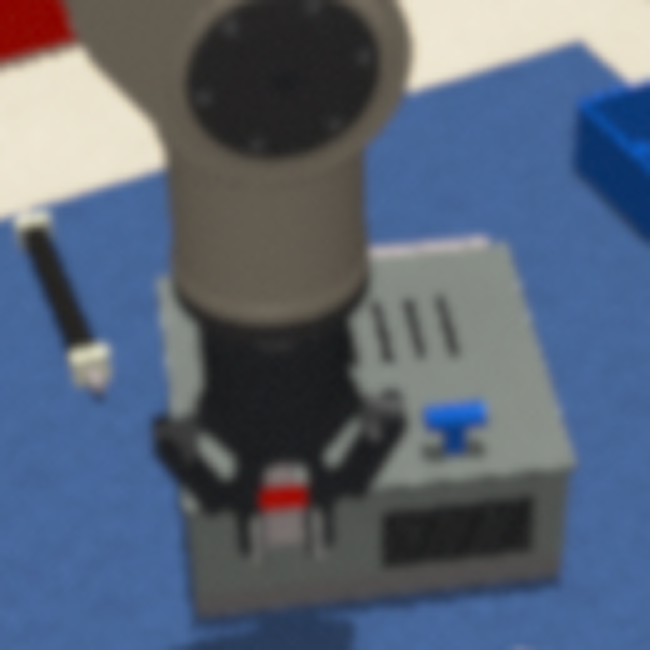

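>>> move_arm --pt "0.003 0.001 0 0 0 0 -0.3" --pt "0.003 0.001 0 0 0 0 -0.3" --pt "0.003 0.001 0 0 0 0 -0.3" --pt "-0.06 0.001 0 0 0 0 -0.3" --pt "-0.15 0.001 0 0 0 0 -0.3"

```text
clock: 8.2
position: [0.3945, -0.0635, 0.2031]
tcp_rot: [-0.576, -0.41, 0.576, -0.409]
wrist_force: [-0.0, 1.0, 0.8]
opening: 0.654
```

Run:
```python
from h import *
L=[((-83,-45,200),down(-90)),((-83,-45,170),down(-90)),((-83,-45,131),down(-90))]
rows(L)
d=arm.get_image("side"); crop(d,180,100,310,230,5,"j_side.png")
```

```text
now mod [-151.6   60.8  203.1] t 8.2 open 0.654 F [-0.   1.   0.8]
(-83, -45, 200) [0.0061, 0.2115, -0.1374] [-0.0006, -0.0003, 0.0005] r 0.518
(-83, -45, 170) [0.0661, 0.2116, -0.1373] [-0.0006, -0.0003, 0.0005] r 0.518
(-83, -45, 131) [0.1441, 0.2117, -0.1373] [-0.0006, -0.0003, 0.0005] r 0.518
```

View pics/j_side.png

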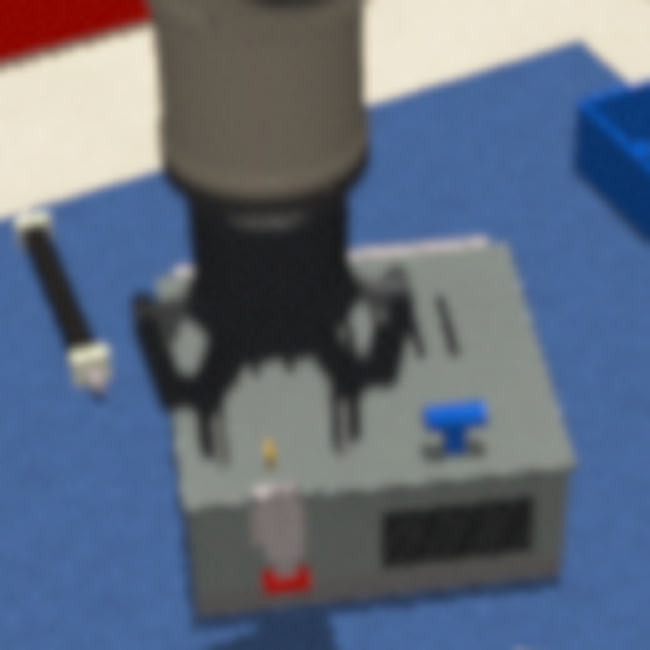

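>>> move_arm --pt "0 0.1 -0.06 0 0 0 -0.4" --pt "0.003 0.2 -0.12 0 0 0 -0.4" --pt "0.006 0.212 -0.137 0 0 0 -0.4" --pt "0.06 0.212 -0.137 0 0 0 -0.4" --pt "0.06 0.212 -0.137 0 0 0 -0.4"

```text
clock: 8.88
position: [0.5181, -0.0354, 0.1779]
tcp_rot: [0.579, 0.409, -0.576, 0.408]
wrist_force: [0.6, -0.0, 0.5]
opening: 0.7
```

Run:
```python
from h import *
rows([((-83,-45,131),down(-90))])
d=arm.get_image("wrist"); crop(d,0,0,512,384,1.5,"k_wrist.png")
print(proj(d,[mw((-83,-45,125))],True)*1.5)
```

```text
now mod [-84.4 -46.7 177.9] t 8.88 open 0.7 F [ 0.6 -0.   0.5]
(-83, -45, 131) [0.0938, -0.0037, -0.0025] [-0.0027, -0.0021, -0.0014] r 0.518
[[378.6639255  327.61975662]]
```

View pics/k_wrist.png

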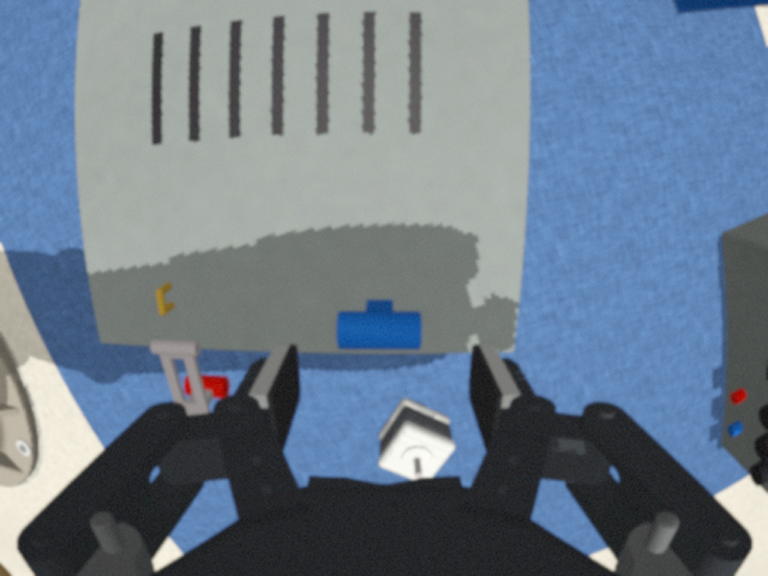

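>>> move_arm --pt "0.05 -0.003 -0.002 0 0 0 -0.3" --pt "0.093 -0.0035 -0.0025 -0.002 -0.002 0 0" --pt "0.093 -0.0035 -0.0025 -0.002 -0.002 0 1" --pt "0.093 -0.0035 -0.0025 -0.002 -0.002 0 1" --pt "0.093 -0.0035 -0.0025 -0.002 -0.002 0 1"

```text
clock: 9.55
position: [0.5168, -0.0331, 0.1335]
tcp_rot: [0.577, 0.409, -0.576, 0.409]
wrist_force: [-6.9, 4.2, -3.5]
opening: 0.381
```

```bash
cat > lid.py <<'E'
from h import *
L=[]
for th in np.arange(.15,1.9,.15):
    a=np.arctan2(30,-183)-th
    L.append(((float(round(100+185.4*np.cos(a),1)),-45,float(round(95+185.4*np.sin(a)+6,1))),down(-90)))
rows(L)
E
python3 lid.py
```

```text
now mod [-82.7 -44.7 133.5] t 9.55 open 0.381 F [-6.9  4.2 -3.5]
(-76.4, -45, 158.0) [-0.0489, 0.0007, -0.0126] [-0.0008, -0.0013, -0.001] r 0.52
(-65.9, -45, 183.7) [-0.1003, 0.0007, -0.0337] [-0.0008, -0.0013, -0.001] r 0.523
(-51.7, -45, 207.6) [-0.148, 0.0008, -0.0622] [-0.0008, -0.0013, -0.001] r 0.527
(-34.1, -45, 229.1) [-0.191, 0.0008, -0.0975] [-0.0008, -0.0013, -0.001] r 0.533
(-13.4, -45, 247.7) [-0.2281, 0.0008, -0.139] [-0.0008, -0.0013, -0.001] r 0.541
(9.8, -45, 263.0) [-0.2586, 0.0008, -0.1855] [-0.0008, -0.0013, -0.001] r 0.55
(35.0, -45, 274.6) [-0.2817, 0.0008, -0.2359] [-0.0008, -0.0013, -0.001] r 0.561
(61.7, -45, 282.4) [-0.2972, 0.0007, -0.2894] [-0.0008, -0.0013, -0.001] r 0.574
(89.2, -45, 286.1) [-0.3045, 0.0007, -0.3444] [-0.0008, -0.0013, -0.001] r 0.588
(117.0, -45, 285.6) [-0.3033, 0.0006, -0.4] [-0.0008, -0.0013, -0.001] r 0.603
(144.4, -45, 281.0) [-0.294, 0.0005, -0.4547] [-0.0008, -0.0013, -0.001] r 0.619
(170.8, -45, 272.4) [-0.2767, 0.0004, -0.5075] [-0.0008, -0.0013, -0.001] r 0.635
```

>>> move_arm --pt "-0.024 0 -0.005 0 0 0 1" --pt "-0.049 0 -0.0126 0 0 0 1" --pt "-0.1 0 -0.0337 0 0 0 1" --pt "-0.148 0 -0.0622 0 0 0 1" --pt "-0.191 0 -0.0975 0 0 0 1"

```text
clock: 10.18
position: [0.5331, 0.013, 0.2313]
tcp_rot: [0.578, 0.409, -0.575, 0.409]
wrist_force: [10.1, 6.9, -15.6]
opening: 0.384
```

```bash
python3 lid.py
```

```text
now mod [-33.8 -44.9 231.3] t 10.18 open 0.384 F [ 10.1   6.9 -15.6]
(-76.4, -45, 158.0) [0.1464, -0.0002, 0.0857] [-0.0013, -0.0019, -0.002] r 0.52
(-65.9, -45, 183.7) [0.095, -0.0, 0.0646] [-0.0013, -0.0019, -0.002] r 0.523
(-51.7, -45, 207.6) [0.0473, 0.0, 0.036] [-0.0013, -0.0019, -0.002] r 0.527
(-34.1, -45, 229.1) [0.0044, 0.0001, 0.0007] [-0.0013, -0.0019, -0.002] r 0.533
(-13.4, -45, 247.7) [-0.0327, 0.0001, -0.0408] [-0.0013, -0.0019, -0.002] r 0.541
(9.8, -45, 263.0) [-0.0631, 0.0001, -0.0873] [-0.0013, -0.0019, -0.002] r 0.55
(35.0, -45, 274.6) [-0.0862, 0.0001, -0.1378] [-0.0013, -0.0019, -0.002] r 0.561
(61.7, -45, 282.4) [-0.1016, 0.0001, -0.1912] [-0.0013, -0.0019, -0.002] r 0.574
(89.2, -45, 286.1) [-0.1088, -0.0, -0.2462] [-0.0013, -0.0019, -0.002] r 0.588
(117.0, -45, 285.6) [-0.1077, -0.0001, -0.3018] [-0.0013, -0.0019, -0.002] r 0.603
(144.4, -45, 281.0) [-0.0983, -0.0003, -0.3566] [-0.0013, -0.0019, -0.002] r 0.619
(170.8, -45, 272.4) [-0.081, -0.0004, -0.4094] [-0.0013, -0.0019, -0.002] r 0.635
```

>>> move_arm --pt "-0.0327 0 -0.0408 0 0 0 1" --pt "-0.0631 0 -0.0873 0 0 0 1" --pt "-0.0862 0 -0.1378 0 0 0 1" --pt "-0.1016 0 -0.1912 0 0 0 1" --pt "-0.1088 0 -0.2462 0 0 0 1"

```text
clock: 10.8
position: [0.5745, 0.1292, 0.288]
tcp_rot: [0.579, 0.408, -0.575, 0.41]
wrist_force: [8.6, -5.5, -6.4]
opening: 0.382
```

```bash
python3 lid.py | tail -5
python3 - <<'E'
from h import *
d=arm.get_image("side"); crop(d,180,60,330,230,4,"l_side.png")
E
```

```text
(61.7, -45, 282.4) [0.0111, -0.0017, 0.0558] [-0.0021, -0.0023, -0.0034] r 0.574
(89.2, -45, 286.1) [0.0039, -0.0019, 0.0008] [-0.0021, -0.0023, -0.0034] r 0.588
(117.0, -45, 285.6) [0.0051, -0.0021, -0.0548] [-0.0021, -0.0023, -0.0034] r 0.603
(144.4, -45, 281.0) [0.0145, -0.0023, -0.1096] [-0.0021, -0.0023, -0.0034] r 0.619
(170.8, -45, 272.4) [0.0319, -0.0026, -0.1623] [-0.0021, -0.0023, -0.0034] r 0.635
```

View pics/l_side.png

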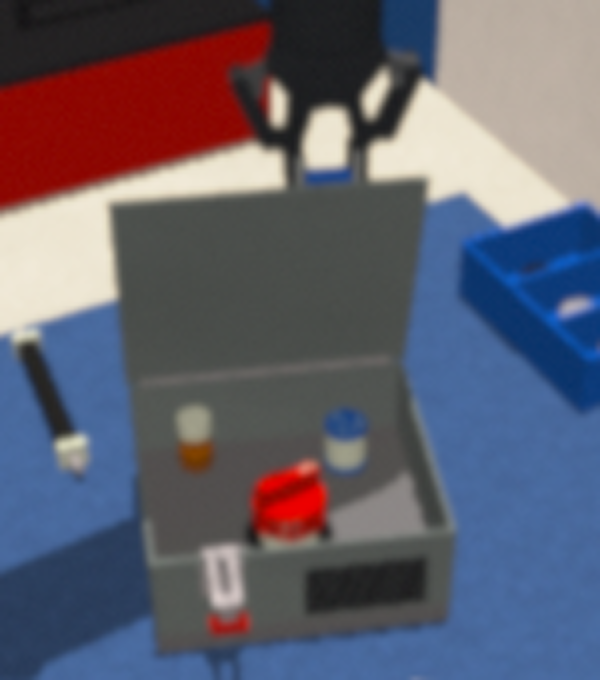

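>>> move_arm --pt "0.005 -0.002 -0.055 0 0 0 1" --pt "0.0145 -0.0023 -0.1096 0 0 0 1" --pt "0.032 -0.0026 -0.1623 0 0 0 1" --pt "0.046 -0.0026 -0.192 0 0 0 1" --pt "0.046 -0.0026 -0.192 0 0 0 -0.4"

```text
clock: 11.48
position: [0.6069, 0.2258, 0.2659]
tcp_rot: [0.579, 0.409, -0.573, 0.411]
wrist_force: [-1.1, -1.0, -1.1]
opening: 0.579
```

>>> move_arm --pt "0 0 0 0 0 0 -0.4" --pt "0 0 0 0 0 0 -0.4" --pt "-0.05 0 0 0 0 0 -0.4" --pt "-0.12 0 0 0 0 0 -0.4" --pt "-0.18 0 0 0 0 0 -0.4"

```text
clock: 12.1
position: [0.606, 0.2253, 0.3575]
tcp_rot: [0.579, 0.409, -0.573, 0.411]
wrist_force: [-0.2, -0.4, -0.2]
opening: 0.7
```

Run:
```python
from h import *
rows([((-20,0,340),down(-90)),((-20,0,250),down(-90))])
d=arm.get_image("side"); crop(d,180,60,330,230,4,"m_side.png")
```

```text
now mod [190.7 -44.1 357.5] t 12.1 open 0.7 F [-0.2 -0.4 -0.2]
(-20, 0, 340) [0.0323, -0.0888, 0.4214] [0.0005, -0.0032, -0.0051] r 0.497
(-20, 0, 250) [0.2123, -0.0902, 0.4223] [0.0005, -0.0032, -0.0051] r 0.497
```

View pics/m_side.png

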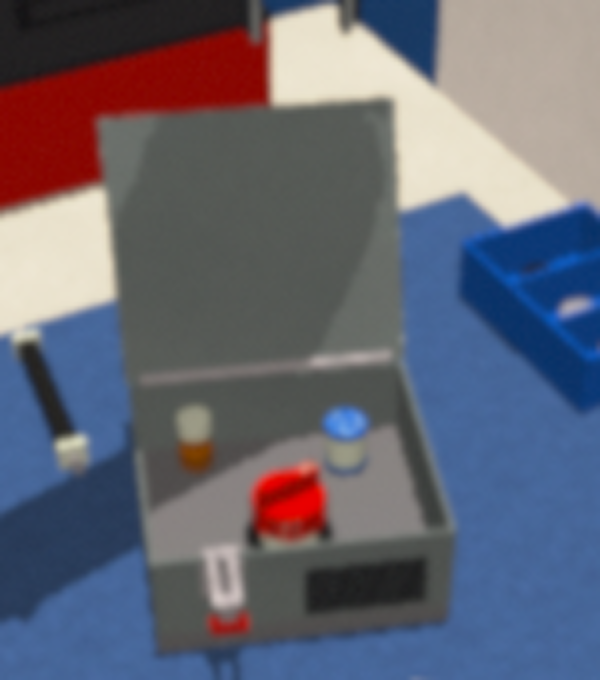

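>>> move_arm --pt "0 -0.02 0.11 0 0 0 -0.4" --pt "0.01 -0.05 0.22 0 0 0 -0.4" --pt "0.02 -0.07 0.33 0 0 0 -0.4" --pt "0.03 -0.089 0.42 0 -0.003 -0.005 -0.4" --pt "0.03 -0.089 0.42 0 -0.003 -0.005 -0.4"

```text
clock: 12.78
position: [0.495, 0.0386, 0.3443]
tcp_rot: [0.579, 0.41, -0.575, 0.408]
wrist_force: [0.7, 0.9, 0.4]
opening: 0.699
```

Run:
```python
from h import *
rows([((-20,0,250),down(-90))])
d=arm.get_image("wrist"); crop(d,0,0,512,384,1.5,"n_wrist.png")
print(proj(d,[mw((-20,0,82)),mw((-20,0,92))],True)*1.5)
```

```text
now mod [-22.1  -0.6 344.3] t 12.78 open 0.699 F [0.7 0.9 0.4]
(-20, 0, 250) [0.1886, -0.0014, -0.0031] [-0.0021, -0.0039, -0.001] r 0.497
[[382.09358823 235.84115383]
 [382.08023336 237.94376865]]
```

View pics/n_wrist.png

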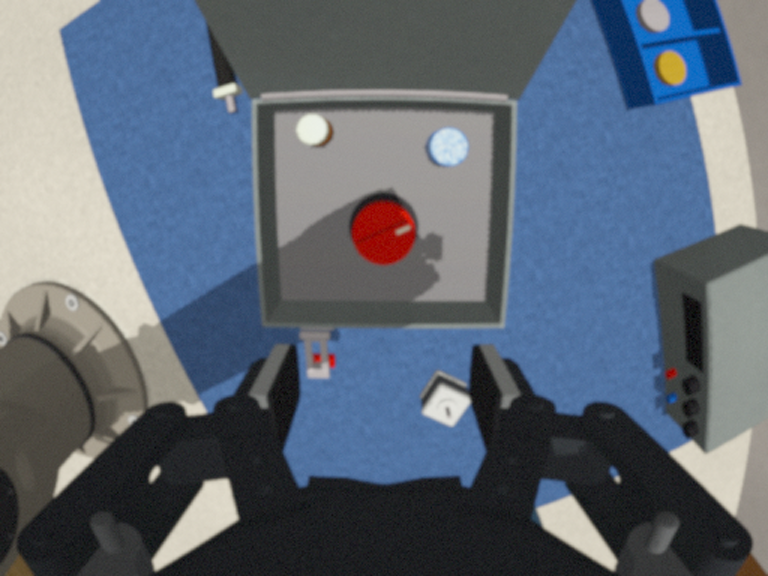

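Run:
```python
from h import *
d=arm.get_image("wrist"); crop(d,220,120,290,185,10,"o_wrist.png")
```

```text
(no output)
```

View pics/o_wrist.png

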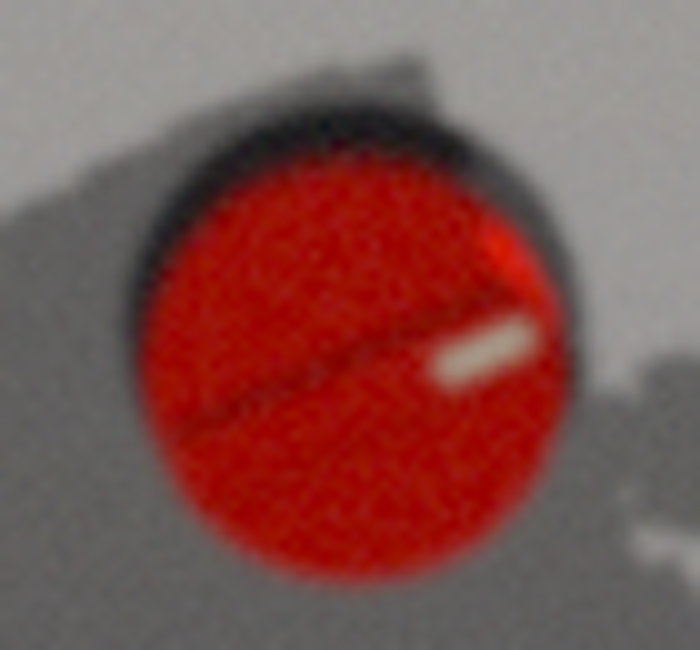

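Run:
```python
from h import *
print(arm.get_obs()["joint_positions"].round(3))
rows([((-20,0,250),down(-156)),((-20,0,160),down(-156))])
```

```text
[-1.08   0.039  0.915  1.921 -0.037  1.192 -0.487]
now mod [-18.7  -1.  344.6] t 12.88 open 0.698 F [0.8 0.5 0. ]
(-20, 0, 250) [0.1891, -0.0025, 0.0037] [0.7335, -0.004, 0.0002] r 0.497
(-20, 0, 160) [0.3691, -0.003, 0.0046] [0.7335, -0.004, 0.0002] r 0.497
```

>>> move_arm --pt "0.04 -0.001 0.002 0.11 0 0 -0.2" --pt "0.08 -0.002 0.003 0.22 0 0 0" --pt "0.12 -0.0025 0.0037 0.33 0 0 0.2" --pt "0.16 -0.0025 0.0037 0.44 0 0 0.3" --pt "0.189 -0.0025 0.0037 0.55 -0.003 0 0.3"

```text
clock: 13.5
position: [0.4955, 0.0417, 0.2492]
tcp_rot: [0.696, 0.129, -0.695, 0.13]
wrist_force: [-0.4, 0.0, 0.3]
opening: 0.348
```

Run:
```python
from h import *
rows([((-20,0,200),down(-156)),((-20,0,150),down(-156))])
```

```text
now mod [-19.   -0.  249.2] t 13.5 open 0.348 F [-0.4  0.   0.3]
(-20, 0, 200) [0.0984, 0.0014, 0.0014] [0.1806, -0.0006, -0.0005] r 0.497
(-20, 0, 150) [0.1984, 0.0013, 0.0015] [0.1806, -0.0006, -0.0005] r 0.497
```

>>> move_arm --pt "0.03 0.001 0.001 0.09 0 0 0.3" --pt "0.08 0.0013 0.0014 0.18 0 0 0.3" --pt "0.15 0.0013 0.0014 0.18 0 0 0.3" --pt "0.2 0.0013 0.0014 0.18 0 0 0.3" --pt "0.2 0.0013 0.0014 0.18 0 0 0.3"

```text
clock: 14.12
position: [0.4948, 0.0411, 0.1478]
tcp_rot: [-0.706, -0.029, 0.707, -0.031]
wrist_force: [0.2, 0.5, -0.5]
opening: 0.352
```

Run:
```python
from h import *
rows([((-20,0,103),down(-156))])
d=arm.get_image("wrist"); crop(d,0,0,512,384,1.5,"p_wrist.png")
print(proj(d,[mw((-20,0,92))],True)*1.5)
d=arm.get_image("scene"); crop(d,220,120,350,250,5,"p_scene.png")
```

```text
now mod [-19.9   0.4 147.8] t 14.12 open 0.352 F [ 0.2  0.5 -0.5]
(-20, 0, 103) [0.0896, 0.0004, -0.0008] [0.0011, 0.0012, -0.0017] r 0.497
[[383.64443461 327.64052376]]
```

View pics/p_wrist.png

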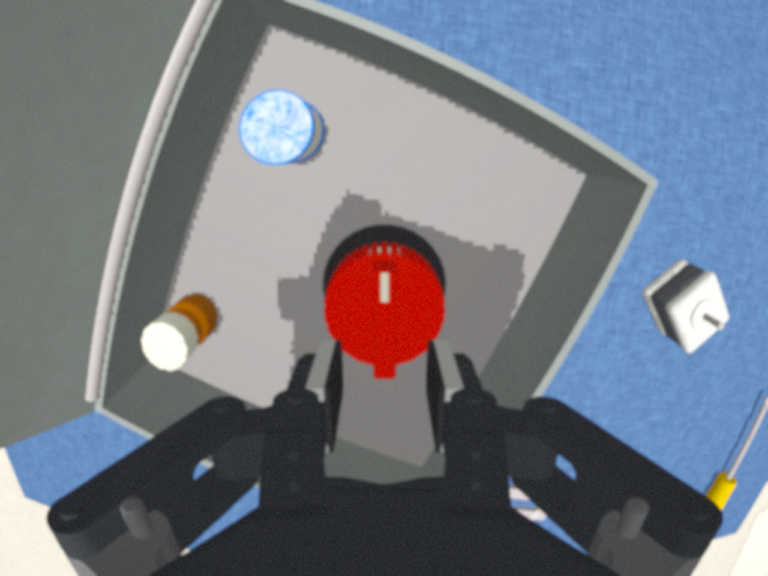

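View pics/p_scene.png

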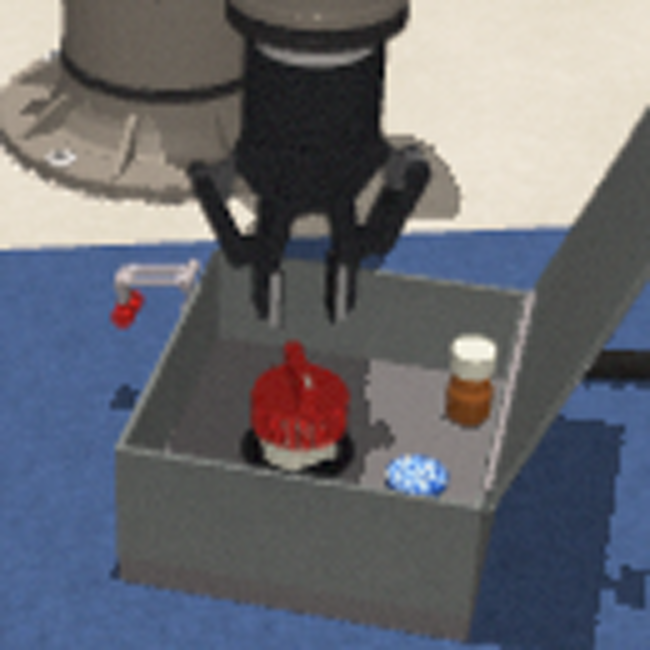

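>>> move_arm --pt "0.045 0 -0.001 0 0 0 0.3" --pt "0.089 0.0004 -0.001 0 0 0 0.3" --pt "0.089 0.0004 -0.001 0 0 0 0.68" --pt "0.089 0.0004 -0.001 0 0 0 0.68" --pt "0.089 0.0004 -0.001 0 0 0 0.68"

```text
clock: 14.85
position: [0.4969, 0.041, 0.1062]
tcp_rot: [0.707, 0.03, -0.706, 0.031]
wrist_force: [0.1, 1.1, 0.2]
opening: 0.159
```

Run:
```python
from h import *
rows([((-20,0,103),down(-156)),((-20,0,103),down(-156+25))])
d=arm.get_image("wrist"); crop(d,0,0,512,384,1.5,"q_wrist.png")
d=arm.get_image("scene"); crop(d,220,120,350,250,5,"q_scene.png")
```

```text
now mod [-19.2  -1.6 106.2] t 14.85 open 0.159 F [0.1 1.1 0.2]
(-20, 0, 103) [0.0063, 0.0001, 0.0036] [0.001, -0.0016, -0.0006] r 0.497
(-20, 0, 103) [0.0063, 0.0001, 0.0036] [-0.2768, -0.0015, -0.0009] r 0.497
```

View pics/q_wrist.png

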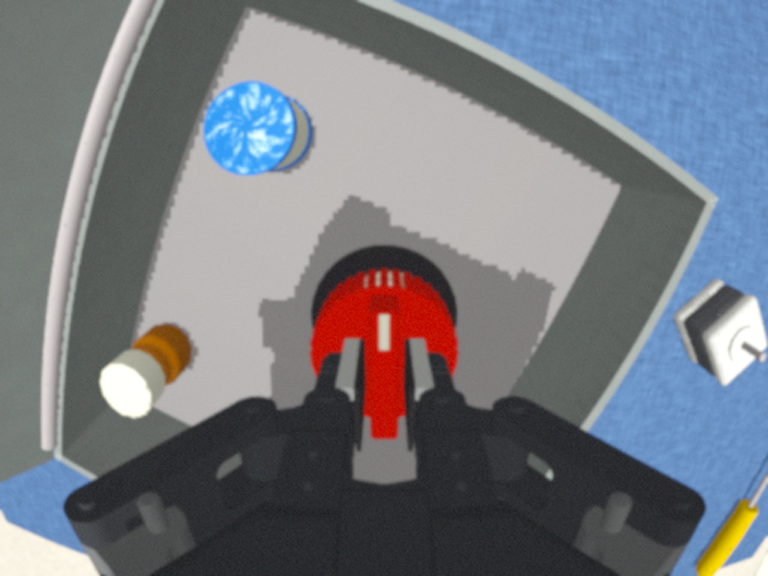

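View pics/q_scene.png

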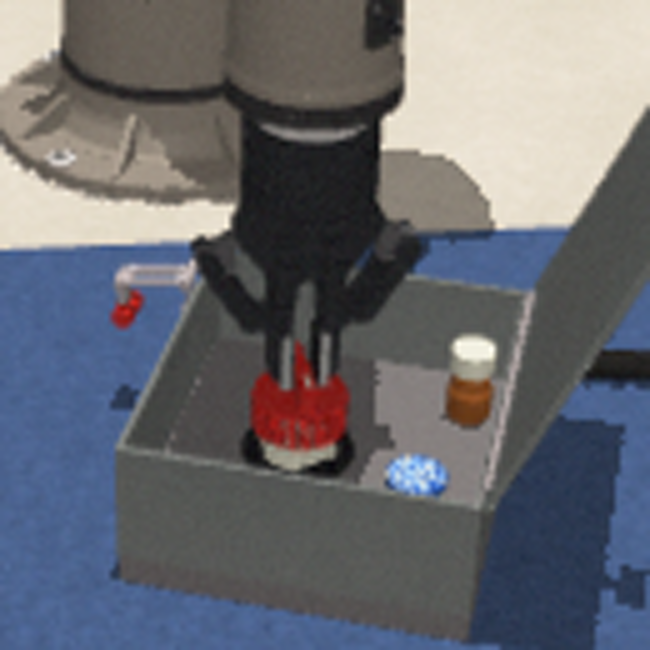

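>>> move_arm --pt "0.006 0 0.0036 0 0 0 0.74" --pt "0.006 0 0.0036 -0.07 0 0 0.74" --pt "0.006 0 0.0036 -0.14 0 0 0.74" --pt "0.006 0 0.0036 -0.22 0 0 0.74" --pt "0.006 0 0.0036 -0.28 0 0 0.74"

```text
clock: 15.58
position: [0.4948, 0.0408, 0.1028]
tcp_rot: [0.683, 0.184, -0.682, 0.185]
wrist_force: [-0.8, -0.4, 0.4]
opening: 0.132
```

```bash
cat > look.py <<'E'
from h import *
import sys
n=sys.argv[1]
rows([((-20,0,103),down(-156+a)) for a in map(float,sys.argv[2:])])
d=arm.get_image("wrist"); a=d["frame"][:,:,::-1]
d=arm.get_image("scene"); b=cv2.resize(d["frame"][165:225,250:310,::-1],None,fx=5,fy=5,interpolation=cv2.INTER_CUBIC)
c=np.zeros((384,812,3),np.uint8); c[:,:512]=a; c[:300,512:]=b; cv2.imwrite("pics/"+n,cv2.resize(c,(800,378)))
E
python3 look.py r1.png 25 45
```

```text
now mod [-20.1   0.3 102.8] t 15.57 open 0.132 F [-0.8 -0.4  0.4]
(-20, 0, 103) [-0.0004, 0.0004, -0.0006] [0.0055, -0.001, -0.0011] r 0.497
(-20, 0, 103) [-0.0004, 0.0004, -0.0006] [-0.2167, -0.0008, -0.0012] r 0.497
```

View pics/r1.png

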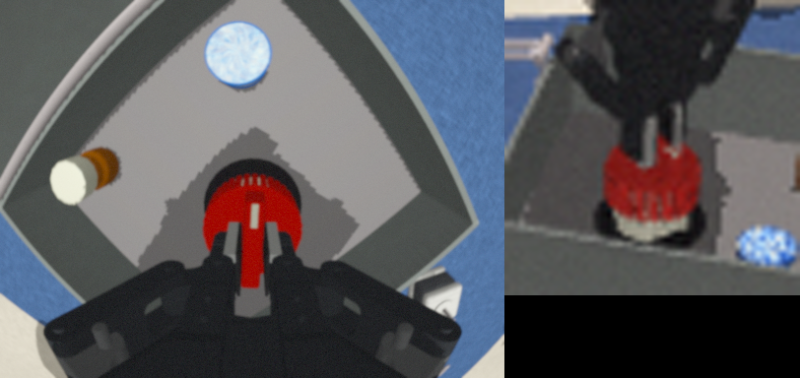

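>>> move_arm --pt "0 0 0 -0.06 0 0 0.74" --pt "0 0 0 -0.12 0 0 0.74" --pt "0 0 0 -0.18 0 0 0.74" --pt "0 0 0 -0.22 0 0 0.74" --pt "0 0 0 -0.22 0 0 0.74"

```text
clock: 16.3
position: [0.4948, 0.0407, 0.1028]
tcp_rot: [0.642, 0.298, -0.641, 0.298]
wrist_force: [-0.0, -0.6, -0.1]
opening: 0.134
```

```bash
python3 look.py r2.png 65 85
```

```text
now mod [-20.2   0.3 102.8] t 16.3 open 0.134 F [-0.  -0.6 -0.1]
(-20, 0, 103) [-0.0003, 0.0004, -0.0006] [-0.2221, -0.0006, -0.0013] r 0.497
(-20, 0, 103) [-0.0003, 0.0004, -0.0006] [-0.4443, -0.0004, -0.0014] r 0.497
```

View pics/r2.png

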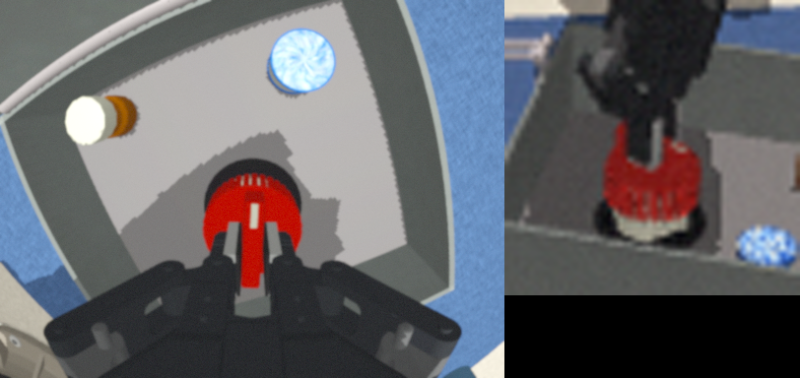

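>>> move_arm --pt "0 0 0 -0.06 0 0 0.74" --pt "0 0 0 -0.12 0 0 0.74" --pt "0 0 0 -0.17 0 0 0.74" --pt "0 0 0 -0.22 0 0 0.74" --pt "0 0 0 -0.22 0 0 0.72"

```text
clock: 17.02
position: [0.4948, 0.0407, 0.1028]
tcp_rot: [0.582, 0.403, -0.58, 0.404]
wrist_force: [0.3, -0.3, 0.7]
opening: 0.139
```

```bash
python3 look.py r3.png 85 95
```

```text
now mod [-20.2   0.3 102.8] t 17.02 open 0.139 F [ 0.3 -0.3  0.7]
(-20, 0, 103) [-0.0004, 0.0006, -0.0005] [-0.2259, -0.0001, -0.0014] r 0.497
(-20, 0, 103) [-0.0004, 0.0006, -0.0005] [-0.337, 0.0001, -0.0014] r 0.497
```

View pics/r3.png

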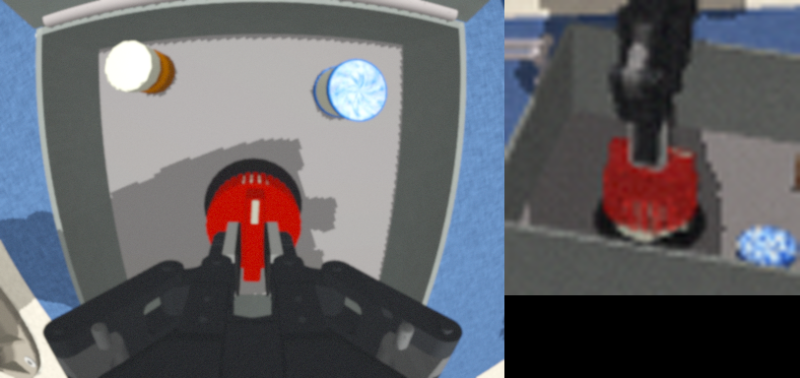

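Run:
```python
from h import *
d=arm.get_image("scene"); crop(d,260,178,300,222,14,"s_scene.png")
for z in (39,42.5,50): print(z,(proj(d,[mw((-20,0,z)),mw((-20,0,z+24)),mw((-20,-28,z)),mw((-20,28,z))])-[260,178])*14)
```

```text
39 [[269.42938637 401.57297275]
 [273.18481317 309.99979251]
 [241.98555749 479.20122734]
 [295.82860808 326.89951837]]
42.5 [[269.97170933 388.34884646]
 [273.73973044 296.46856372]
 [242.49200684 465.8468947 ]
 [296.40373003 313.80546248]]
50 [[271.13993585 359.86254576]
 [274.93515901 267.31896197]
 [243.58307084 437.07712377]
 [297.64248549 285.60216864]]
```

View pics/s_scene.png

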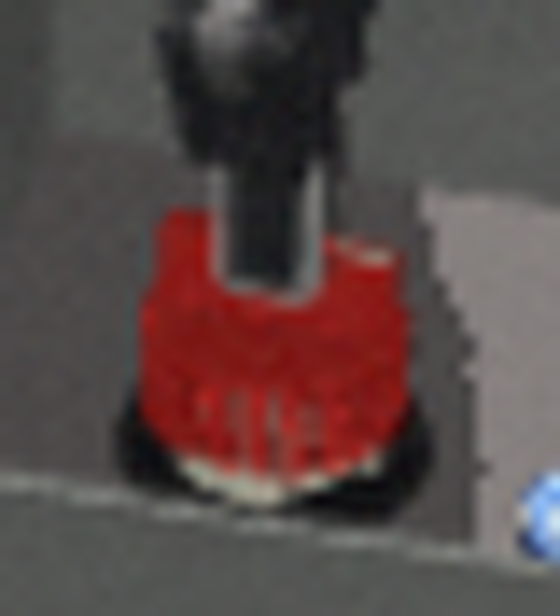

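>>> move_arm --pt "0.012 0 0 0 0 0 0.76" --pt "0.012 0 0 0.1 0 0 0.76" --pt "0.012 0 0 0.2 0 0 0.76" --pt "0.012 0 0 0.3 0 0 0.76" --pt "0.012 0 0 0.4 0 0 0.76"

```text
clock: 17.8
position: [0.4946, 0.0407, 0.0964]
tcp_rot: [0.678, 0.201, -0.677, 0.202]
wrist_force: [0.2, 0.4, -1.6]
opening: 0.117
```

```bash
python3 look.py t1.png 0
python3 - <<'E'
from h import *
print(arm.get_obs()["torque"])
E
```

```text
now mod [-20.2   0.5  96.4] t 17.8 open 0.117 F [ 0.2  0.4 -1.6]
(-20, 0, 103) [-0.0133, 0.0005, -0.001] [0.3145, -0.0009, -0.0008] r 0.497
[-0.06031659  0.02694112 -0.01016611]
```

View pics/t1.png

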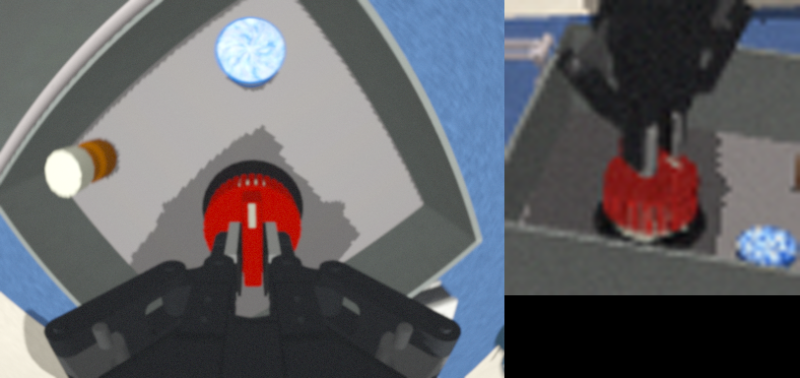

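Cap follows (mark near vertical, cap lower). Continuing clockwise.

>>> move_arm --pt "0.001 0 0 0.1 0 0 0.76" --pt "0.002 0 0 0.2 0 0 0.76" --pt "0.003 0 0 0.29 0 0 0.76" --pt "0.004 0 0 0.38 0 0 0.76" --pt "0.004 0 0 0.42 0 0 0.76"

```text
clock: 18.52
position: [0.4948, 0.0409, 0.0942]
tcp_rot: [0.707, -0.028, -0.706, -0.027]
wrist_force: [0.3, 1.4, 3.2]
opening: 0.126
```

```bash
python3 look.py t2.png 0
python3 - <<'E'
from h import *
o=arm.get_obs();print(o["torque"],o["joint_positions"])
E
```

```text
now mod [-20.    0.4  94.2] t 18.52 open 0.126 F [0.3 1.4 3.2]
(-20, 0, 103) [-0.0177, 0.0002, -0.0008] [-0.1026, -0.0011, -0.0011] r 0.497
[ 0.19085194 -0.20079973  0.56806079] [-0.89540308  0.50685192  0.86019684  2.17302818 -0.59573436  0.71106148
 -1.27421559]
```

View pics/t2.png

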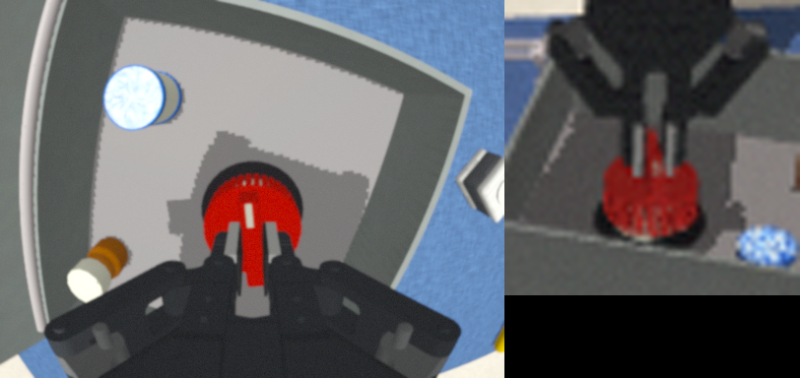

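Run:
```python
from h import *
d=arm.get_image("scene"); crop(d,260,178,300,222,14,"u_scene.png")
```

```text
(no output)
```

View pics/u_scene.png

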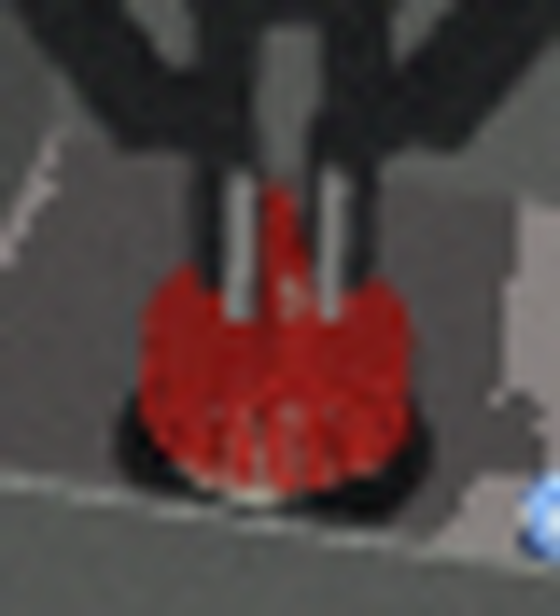

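>>> move_arm --pt "0 0 0 -0.07 0 0 0.76" --pt "0 0 0 -0.07 0 0 1" --pt "0 0 0 -0.07 0 0 1" --pt "0 0 0 -0.07 0 0 1" --pt "0 0 0 -0.07 0 0 1"

```text
clock: 19.3
position: [0.4946, 0.0409, 0.0942]
tcp_rot: [0.708, 0.012, -0.706, 0.013]
wrist_force: [-0.5, 1.0, 2.5]
opening: 0.096
```

```bash
python3 look.py t3.png 0
python3 - <<'E'
from h import *
o=arm.get_obs();print(o["torque"])
E
```

```text
now mod [-20.    0.5  94.2] t 19.3 open 0.096 F [-0.5  1.   2.5]
(-20, 0, 103) [-0.0177, 0.0004, -0.001] [-0.0309, -0.0009, -0.0011] r 0.497
[0.04125436 0.01702902 0.07715237]
```

View pics/t3.png

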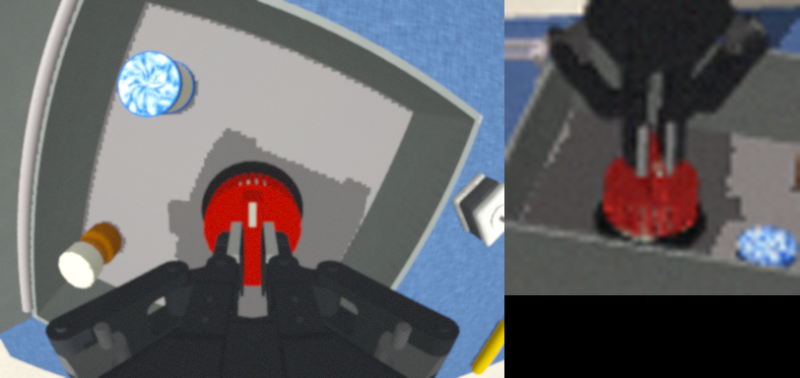

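Gripped square on the bar (opening 0.096). Now turn gently clockwise to test for the stop.

>>> move_arm --pt "0 0 0 0.02 0 0 1" --pt "0.0005 0 0 0.04 0 0 1" --pt "0.001 0 0 0.06 0 0 1" --pt "0.001 0 0 0.08 0 0 1" --pt "0.001 0 0 0.1 0 0 1"

```text
clock: 20.02
position: [0.4949, 0.041, 0.094]
tcp_rot: [0.706, -0.044, -0.705, -0.042]
wrist_force: [-3.5, -0.6, 14.6]
opening: 0.094
```

```bash
python3 look.py t4.png 0
python3 - <<'E'
from h import *
o=arm.get_obs();print(o["torque"])
E
```

```text
now mod [-19.9   0.3  94. ] t 20.02 open 0.094 F [-3.5 -0.6 14.6]
(-20, 0, 103) [-0.018, 0.0003, -0.0006] [-0.1312, -0.0011, -0.0011] r 0.497
[-0.08925313  0.63190313  1.60315497]
```

View pics/t4.png

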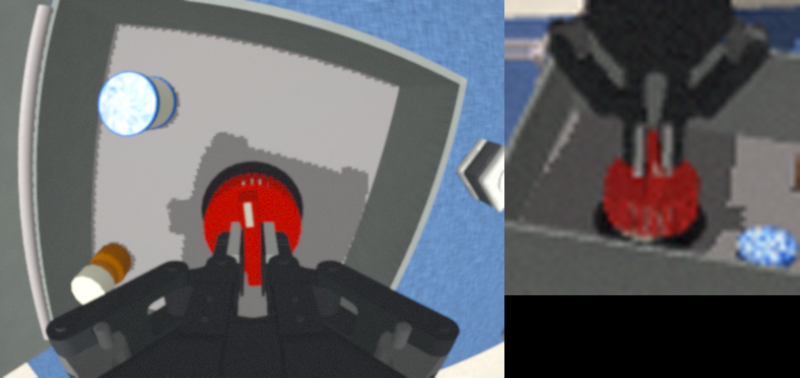

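>>> move_arm --pt "0 0 0 -0.04 0 0 0.9" --pt "0 0 0 -0.08 0 0 0.5" --pt "0 0 0 -0.08 0 0 0.3" --pt "-0.05 0 0 -0.08 0 0 0.3" --pt "-0.12 0 0 -0.08 0 0 0.3"

```text
clock: 20.75
position: [0.4942, 0.0408, 0.1542]
tcp_rot: [-0.707, 0.001, 0.707, -0.001]
wrist_force: [0.9, 0.5, 0.7]
opening: 0.349
```

>>> move_arm --pt "-0.1 0 0 0 0 0 0.3" --pt "-0.2 0 0 0 0 0 0.3" --pt "-0.3 0 0 0 0 0 0.3" --pt "-0.38 0 0 0 0 0 0.3" --pt "-0.38 0 0 0 0 0 0.3"

```text
clock: 21.38
position: [0.4951, 0.0417, 0.3461]
tcp_rot: [0.708, 0.0, -0.706, -0.001]
wrist_force: [-0.2, 0.6, -0.9]
opening: 0.348
```

Run:
```python
from h import *
o=arm.get_obs();print(o["clock"],o["wrist_force"],wm(o["position"]))
d=arm.get_image("scene"); crop(d,260,178,300,222,14,"v_scene.png")
for z in (39,42.5,50): print(z,(proj(d,[mw((-20,0,z)),mw((-20,0,z+42)),mw((-20,-28,z)),mw((-20,28,z))])-[260,178])*14)
d=arm.get_image("side"); crop(d,180,60,330,230,4,"v_side.png")
d=arm.get_image("scene"); crop(d,0,0,512,384,1.5,"v_full.png")
```

```text
21.375 [-0.17452     0.63497152 -0.85837031] [-19.14886441   0.356714   346.12982737]
39 [[269.42938637 401.57297275]
 [276.05873587 239.92140855]
 [241.98555749 479.20122734]
 [295.82860808 326.89951837]]
42.5 [[269.97170933 388.34884646]
 [276.62338902 226.15277774]
 [242.49200684 465.8468947 ]
 [296.40373003 313.80546248]]
50 [[271.13993585 359.86254576]
 [277.83984751 196.49037771]
 [243.58307084 437.07712377]
 [297.64248549 285.60216864]]
```

View pics/v_scene.png

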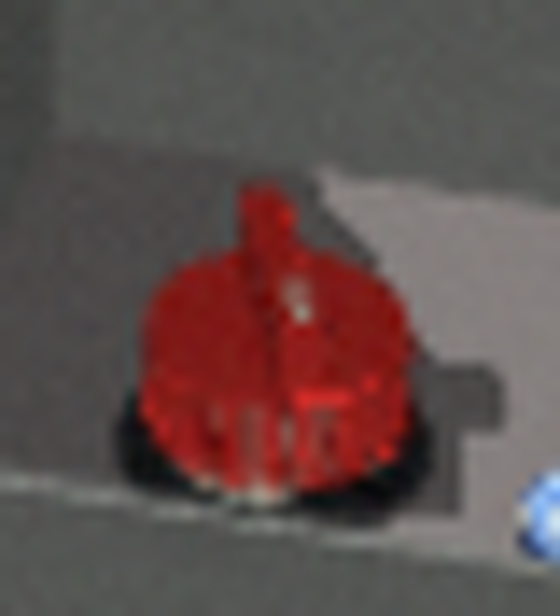

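View pics/v_side.png

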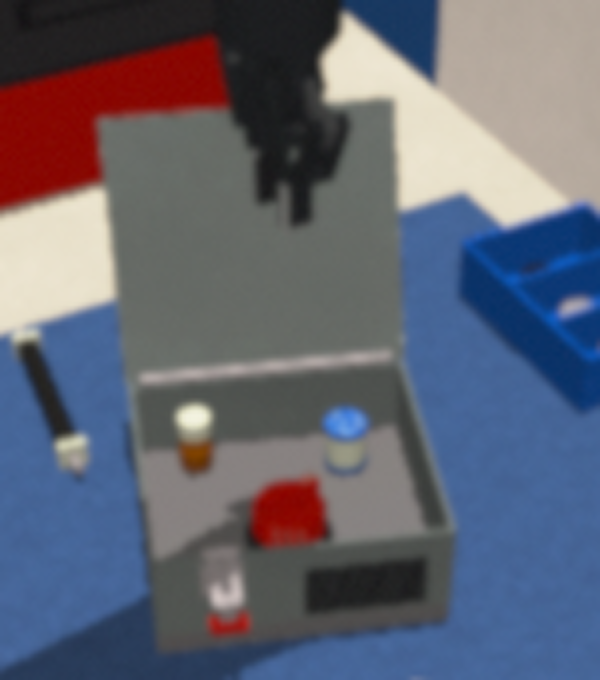

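View pics/v_full.png

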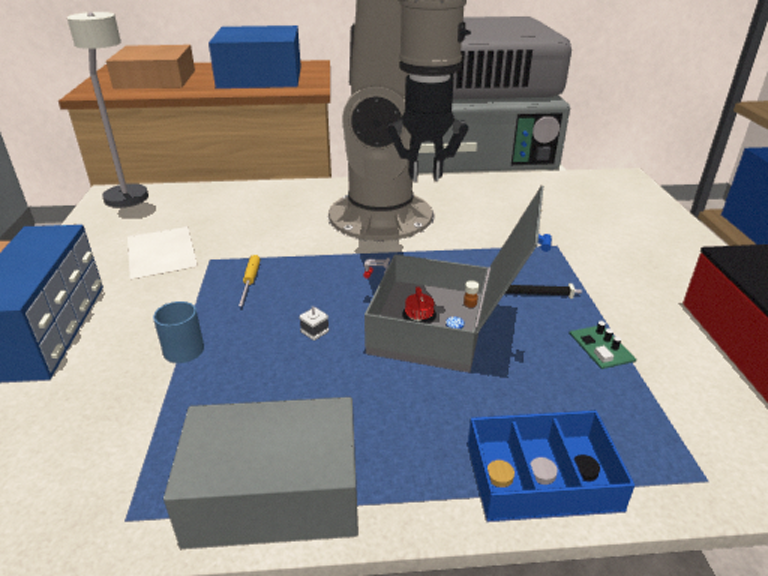

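Run:
```python
import cv2,numpy as np
from scipy.ndimage import gaussian_filter1d as g
for n in("s_scene","u_scene","v_scene"):
    im=cv2.imread(f"pics/{n}.png").astype(float); r=im[:,:,2]-im[:,:,1]
    out=[]
    for c in(190,215,240,265,290,315,340,365):
        p=g(r[:,c-8:c+8].mean(1),6); i=np.where(p[300:]>40)[0].max()+300; out.append(int(i))
    print(n,out)
    rows=[ (int(np.where(r[y]>60)[0].min()),int(np.where(r[y]>60)[0].max())) for y in(340,360,380)]; print(rows)
```

```text
s_scene [458, 467, 472, 477, 481, 473, 474, 461]
[(142, 406), (142, 405), (143, 404)]
u_scene [471, 482, 488, 484, 493, 491, 481, 474]
[(146, 408), (143, 406), (141, 406)]
v_scene [475, 481, 490, 489, 487, 491, 486, 475]
[(147, 409), (147, 408), (144, 405)]
```

Run:
```python
from station import arm
print(arm.finish_job()); print(arm.get_obs()["clock"])
```

```text
the job is handed in; nothing more can be done
None
the job is handed in; nothing more can be done
```

I've handed the job in at about 21.5 s of the 70 s. My last checks show every step done, though `finish_job` gives no verdict.

- **Hasp:** It hangs clear in front of the module. My first try pushed it with closed fingers, and they rode up over the grip at about 30 N without lifting the hasp. I then held the grip by its ends and swung it over.
- **Lid:** I lifted it by its handle and let go at about 1.9 rad. It rests leaning back.
- **Cap:** I turned it backward about 65° with a loose grip and it dropped, level by eye. I then turned it clockwise until it stopped.
    - **At the stop:** A tight grip with 1.6 N m more made the bar slip in the jaws, with no visible turn of the cap.
    - **Height and level:** It sits about 3.6 mm below the dropped position, against 3.5 mm expected. Its lower edge looks level in the scene view. The image height is good to about 1 mm, so the reading alone does not settle the 40.2 mm limit. The firm stop supports it.
- **Surroundings:** The gripper is open and about 0.25 m above the cap, touching nothing. The bystanders look unmoved, though I only compared their positions by eye.

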